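# Sort the washed cups, sauce dishes and scoop into their drawer trays

### The arm

A 7-joint arm with a two-finger parallel gripper is mounted at the origin on the work surface. World frame = base frame: x ahead of the robot, y to its left, z up, the work surface at z = 0. Lengths are in m, angles in rad, forces in N, time in s.
With the tool pointing down it reaches from about 0.35 to 0.9 m from the base axis. Payload 19.9 kg.
Tool frame: the origin (TCP) lies at the very end of the fingers, on their centre line; the grasp point (between the pads) lies 19 mm behind it; y points along the fingers, z is the direction in which the jaws open and shut, and the axes are right-handed (so a half turn about y gives the same grasp; the last joint's range is limited). The gripper opens to 85 mm and grips with 20 to 120 N. Pads are 22 mm wide; open, the fingers measure 114 mm over their backs; the gripper's body (76 mm by 85 mm) begins 54 mm behind the grasp point. The pads swing forward as they close: fully open they stand 13 mm farther back than shut.
Start: joints at [-1.198, 0.417, -0.01, 1.614, 0.005, 1.111, -0.053], TCP at [0.252, 0.572, 0.196] pointing down, gripper open.
Joint ranges: [-2.81, 2.81], [-0.39, 2.02], [-1.27, 1.25], [0.06, 2.57], [-1.19, 4.33], [0.19, 2], [-2.82, 2.82]. Speed limits (rad/s): [1.89, 1.89, 2.39, 2.39, 3.01, 3.01, 3.01].

### API

Orientations are given as [roll, pitch, yaw] about the fixed x, y, z axes, in that order (R = Rz(yaw) Ry(pitch) Rx(roll)).
In Python, from station import ctrl gives the robot as it stands.
- The arm moves only by the tool send_rows, never from a script. Its argument "commands" is a list of rows, each a list of 7 numbers: the turn, a rotation vector about the tool's x, y, z in rad, then the shift along the tool's x, y, z in cm, then the finger opening in cm, from 0 to 8.54. In form: [[wx, wy, wz, x, y, z, jaw], ...]. A call has exactly 10 rows; each row is the pose to reach, as a shift and turn from the pose commanded when the call began, along the tool's axes at that moment; what a row does not reach only later rows make up. A row lasts 1/8 s, in which the tool goes at most 62.5 mm and 10.7 degrees, less where a joint would pass 70% of its speed; a pose out of reach is approached as far as the arm can. A call with a gripper value outside its range is refused whole. The fingers move at their own pace and stop on an object; "squeeze" is the grip in N (left out, the last holds). Time passes only in rows, so rows that repeat a pose let the fingers close, or fill a call up. It gives the time, the measured TCP pose, the force and the opening at its end, in the units of the state.
- ctrl.get_obs(): the state, without advancing time (a new reading comes with each control period).
- ctrl.grab_frame(name): name is "side" or "top" or "wrist"; returns the picture (480x640x3 uint8, blue, green, red); there is no depth.
- ctrl.calibration(name): a dict with "mtx" (3x3 intrinsics, pixels), "extrinsics" (4x4, takes a point from camera to world coordinates). Camera axes: x right, y down, z forward; pixel columns grow to the right and rows downward; lengths in m; the calibration is good to about 2 mm. A picture is of the moment at which its call begins: read the wrist's pose just before it. calibration takes no time and is no camera call; for the wrist camera it gives the pose at the moment of the call.
- ctrl.close_job(): hands the job in, once; it reports no verdict.
Trained networks look in the newest picture that a camera, given by its name, has taken for a name from the list of things; names that differ only in an ending like _2 or _b are one class to them, and where a whole thing is asked for, a point or a joint stands for the part that bears it (a point fixed in the world has none). Each returns a list of dicts, best first, with "confidence" (0 to 1); they miss things now and then, are a little off and sometimes report something else, mostly with a low value. They report only what shows in the picture. A call takes as long as a camera call.
- ctrl.recognise(camera, thing): "point" ([x, y, z] in m, in world coordinates, good to about 4 mm: the middle of the surface that is visible of it).
- ctrl.cut_out(camera, thing): "pixels" (480x640 bool, what is visible of it).
The state is a dict: "t": time; "joints": joint angles; "dq": joint speeds; "tau": joint torques, N m; "ee_pos": TCP position; "tcp_rot": TCP orientation; "force": force on the tool from outside, world axes, zero at the start; "torque": the same for the moment, N m; "width": opening from 0.0 (shut) to 1.0 (fully open).
Only numpy, scipy, OpenCV 4.12 (cv2) and the standard library are available. Lean on these libraries where they do the work, as an engineer would, in place of code of your own. Each camera call takes 0.05 s, during which the arm holds its last target.

### The job

Put the washed things on the drying mat away in the bamboo drawer trays: both tea cups in the short wide tray, standing mouth up; both sauce dishes in the long wide tray, flat on its floor and not stacked; and the little wooden scoop in the narrow tray, lying flat with its bowl facing up. Set every piece down rather than dropping it, and leave the salad spinner and the steel bowl with its silicone lid where they are.

Things in the scene. Friction and masses are not known exactly. Their poses are not given: they have to be found in the camera images.
- cup_a: White ceramic tea cup without handle, 60 mm high, 57 to 58 mm across outside from 22 mm up to the rim (42 mm at the foot), wall 3.5 mm, about 120 g. Starts standing mouth up on the grey drying mat, which is 6 mm thick. Origin at the centre of its underside, z up through the mouth.
- cup_b: White ceramic tea cup without handle, 60 mm high, 57 to 58 mm across outside from 22 mm up to the rim (42 mm at the foot), wall 3.5 mm, about 120 g. Starts standing mouth up on the grey drying mat, which is 6 mm thick. Origin at the centre of its underside, z up through the mouth. The same kind as cup_a.
- dish_a: White ceramic sauce dish, rectangular, with a 20 mm high partition across the middle; 88 mm long (x) by 58 mm wide (y) by 24 mm high, upright straight walls 4 mm thick, about 110 g. Starts lying right way up on the drying mat. Origin at the centre of its underside, z up.
- dish_b: White ceramic sauce dish, rectangular, with a 20 mm high partition across the middle; 88 mm long (x) by 58 mm wide (y) by 24 mm high, upright straight walls 4 mm thick, about 110 g. Starts lying right way up on the drying mat. Origin at the centre of its underside, z up. The same kind as dish_a.
- scoop: Small wooden scoop, 120 mm long: a round bowl 44 mm across and 18 mm high centred 38 mm from the origin towards +x, and a straight handle 11 mm wide and 9 mm thick from the bowl to 60 mm on the -x side, its middle about 9 mm above the underside at the origin and its end sloping down to the surface. Origin on the underside at mid-length, below the handle (a good place to grip, across y); z up when the bowl faces up. About 35 g. Starts flat on the drying mat, bowl up.
- cup_tray: Short wide tray for the cups, 162 mm by 122 mm outside, 150 mm by 110 mm inside. Its axes: x along the long side, y across, z up; origin at the centre of its underside. Bamboo, walls and floor 6 mm thick, 40 mm high, so the inner floor is 6 mm above the origin; it stands fast on the counter.
- dish_tray: Long wide tray for the sauce dishes, 222 mm by 122 mm outside, 210 mm by 110 mm inside. Its axes: x along the long side, y across, z up; origin at the centre of its underside. Bamboo, walls and floor 6 mm thick, 40 mm high, so the inner floor is 6 mm above the origin; it stands fast on the counter.
- scoop_tray: Narrow tray for the scoop, 172 mm by 84 mm outside, 160 mm by 72 mm inside. Its axes: x along the long side, y across, z up; origin at the centre of its underside. Bamboo, walls and floor 6 mm thick, 40 mm high, so the inner floor is 6 mm above the origin; it stands fast on the counter.
- spinner: Salad spinner, a bystander: clear bowl with a white basket and lid, 246 mm across, 168 mm high over its pump knob. Origin at the centre of its underside.
- covered_bowl: Steel mixing bowl with a grey silicone lid on it, one piece, a bystander: 240 mm across, 118 mm high over the knob of the lid. Origin at the centre of its underside.

How it is judged:
At the end, for the whole second after the job is handed in: Both cups stand in the short wide tray, both dishes lie in the long wide tray and the scoop lies bowl up in the narrow tray: each inside the walls, within 0.15 rad of upright, its underside within 4 mm (scoop 6 mm) of the tray's floor, released and at rest (x of cup_a in the frame of cup_tray between -0.056 and 0.056 m and y of cup_a in the frame of cup_tray between -0.056 and 0.056 m and z of cup_a in the frame of cup_tray between 0.002 and 0.01 m and angle between each of cup_a, cup_b, dish_a, dish_b, scoop's own z axis and vertical below 0.15 rad and linear speed of each of cup_a, cup_b, dish_a, dish_b, scoop below 0.02 m/s and angular speed of each of cup_a, cup_b, dish_a, dish_b, scoop below 0.2 rad/s and x of cup_b in the frame of cup_tray between -0.056 and 0.056 m and y of cup_b in the frame of cup_tray between -0.056 and 0.056 m and z of cup_b in the frame of cup_tray between 0.002 and 0.01 m and x of dish_a in the frame of dish_tray between -0.085 and 0.085 m and y of dish_a in the frame of dish_tray between -0.045 and 0.045 m and z of dish_a in the frame of dish_tray between 0.002 and 0.01 m and x of dish_b in the frame of dish_tray between -0.085 and 0.085 m and y of dish_b in the frame of dish_tray between -0.045 and 0.045 m and z of dish_b in the frame of dish_tray between 0.002 and 0.01 m and x of scoop in the frame of scoop_tray between -0.04 and 0.04 m and y of scoop in the frame of scoop_tray between -0.036 and 0.036 m and z of scoop in the frame of scoop_tray between 0.002 and 0.012 m); the robot touches nothing.
It fails at once if a cup, a dish or the scoop was dropped or flung: moving faster than 0.7 m/s with no finger on it (a fall of some 25 mm) ((contact force between the fingers and cup_a below 0.02 N and linear speed of cup_a above 0.7 m/s) or (contact force between the fingers and cup_b below 0.02 N and linear speed of cup_b above 0.7 m/s) or (contact force between the fingers and dish_a below 0.02 N and linear speed of dish_a above 0.7 m/s) or (contact force between the fingers and dish_b below 0.02 N and linear speed of dish_b above 0.7 m/s) or (contact force between the fingers and scoop below 0.02 N and linear speed of scoop above 0.7 m/s)).
It fails at once if the salad spinner or the lidded steel bowl was moved by more than 20 mm (distance of any of spinner, covered_bowl from where it was at the start of the episode above 0.02 m).
It also fails if it takes over 134 s, if anything falls off the work surface, if the arm or the gripper's body presses on something with over 40 N, if the wrist force passes 120 N, or if a joint passes its speed limit or range.

## Working session

There is one attempt and no reset: what is moved stays moved. The work goes in short steps, Python scripts to look and compute and a tool call to move; the robot and the scene stay as the last step left them, time stands still between calls to the robot, and variables do not carry over. Pictures are saved under pics/ and viewed, and the job is handed in when it is done.

Besides the shell and the picture viewer there is one more tool, called after "Emit:" as name(argument=value, ...) on one line, values as JSON. send_rows: Moves the arm, as the interface text tells. Its arguments: {"type":"object","properties":{"commands":{"type":"array"},"squeeze":{"type":"number"}},"required":["commands"]}

```bash
ls; mkdir -p pics; python3 - <<'E'
from station import ctrl
import cv2
o=ctrl.get_obs()
print(o)
for c in ("side","top","wrist"):
    cv2.imwrite(f"pics/{c}0.png",ctrl.grab_frame(c))
    k=ctrl.calibration(c); print(c,k["mtx"].round(1).tolist(),k["extrinsics"].round(3).tolist())
E
```

```text
pics
{'t': 0.0, 'joints': array([-1.19746178,  0.41798203, -0.01029974,  1.61420842,  0.00466566,
        1.11070496, -0.05302297]), 'dq': array([-1.67836997e-04,  6.32081809e-04,  3.98281357e-04,  1.61250054e-04,
       -2.14749059e-03, -1.88854560e-04, -9.79034794e-05]), 'tau': array([ 3.99466580e-04, -8.64437342e+01,  6.79248199e-01, -4.34902740e+01,
        1.91398698e-02,  7.42629374e-03,  3.96972405e-05]), 'ee_pos': array([0.25173811, 0.57160785, 0.19524089]), 'tcp_rot': array([-1.57207341e+00, -6.48256914e-05, -4.14867344e-01]), 'force': array([-0.04973525,  0.29591107,  0.33785952]), 'torque': array([-0.02152253,  0.01095533, -0.04235407]), 'width': 1.0030710273180632}
side [[624.7, 0.0, 322.5], [0.0, 624.7, 239.4], [0.0, 0.0, 1.0]] [[0.999, -0.013, 0.047, 0.472], [-0.046, -0.564, 0.825, -1.573], [0.016, -0.826, -0.564, 1.134], [0.0, 0.0, 0.0, 1.0]]
top [[535.3, 0.0, 321.5], [0.0, 535.3, 240.7], [0.0, 0.0, 1.0]] [[-0.075, -0.975, 0.21, 0.288], [-0.997, 0.074, -0.01, 0.019], [-0.006, -0.21, -0.978, 1.409], [0.0, 0.0, 0.0, 1.0]]
wrist [[349.5, 0.0, 321.0], [0.0, 349.5, 243.1], [0.0, 0.0, 1.0]] [[0.402, 0.865, 0.299, 0.175], [0.916, -0.38, -0.131, 0.605], [0.0, 0.327, -0.945, 0.375], [0.0, 0.0, 0.0, 1.0]]
```

View pics/top0.png

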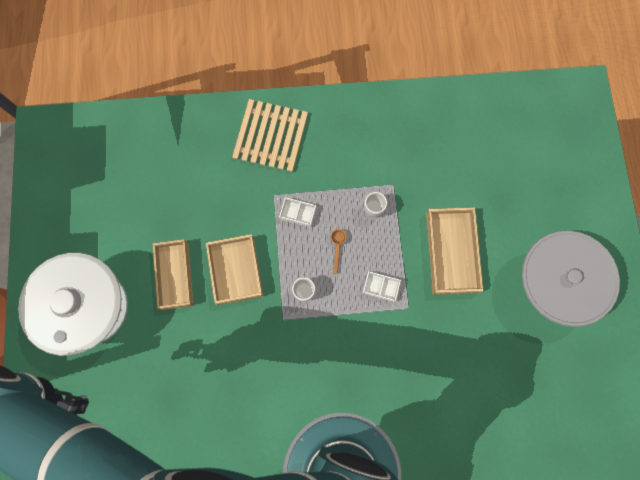

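View pics/side0.png

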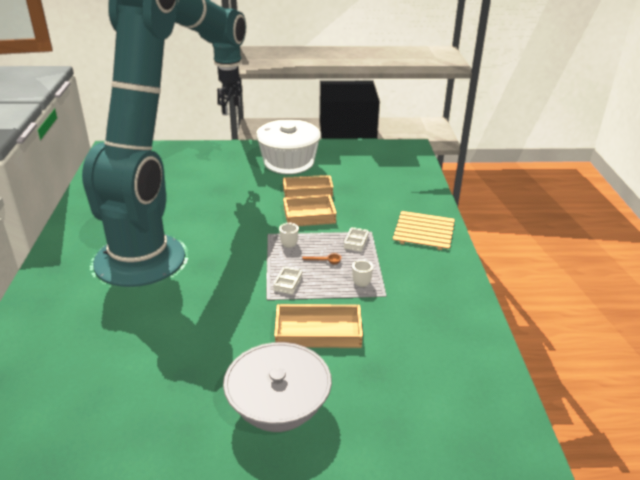

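View pics/wrist0.png

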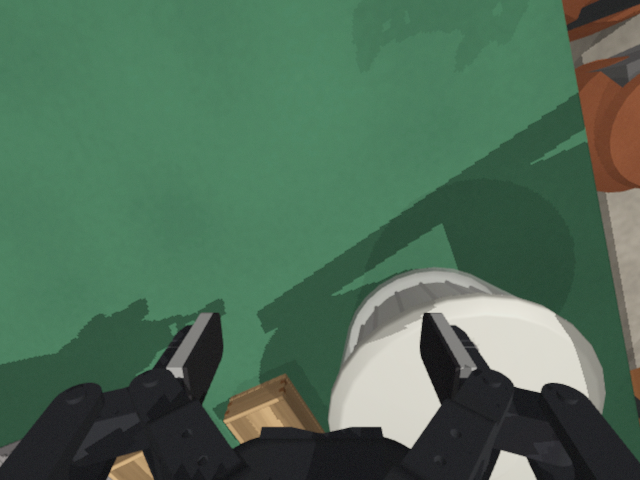

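```bash
cat > h.py <<'E'
from station import ctrl
import cv2, numpy as np
from scipy.optimize import minimize
def circ(r,z,cx=0,cy=0,n=40):
    a=np.linspace(0,2*np.pi,n,endpoint=False); return np.c_[cx+r*np.cos(a),cy+r*np.sin(a),np.full(n,z)]
def box(l,w,z0,z1,cx=0): return np.array([[cx+sx*l/2,sy*w/2,z] for sx in(-1,1) for sy in(-1,1) for z in(z0,z1)])
M={'cup':[np.r_[circ(.021,0),circ(.0285,.022),circ(.029,.06)]],
   'dish':[box(.088,.058,0,.024)],
   'scoop':[np.r_[circ(.022,.018,.038),circ(.014,0.002,.038)],
            np.array([[x,y,z+dz] for x,z in((-.06,.0045),(0,.009),(.02,.011)) for y in(-.0055,.0055) for dz in(-.0045,.0045)])],
   'cup_tray':[box(.162,.122,0,.04)],'dish_tray':[box(.222,.122,0,.04)],'scoop_tray':[box(.172,.084,0,.04)]}
def proj(P,K,E):
    T=np.linalg.inv(E); c=P@T[:3,:3].T+T[:3,3]; u=c@K.T; return u[:,:2]/u[:,2:]
def sil(kind,p,z0,K,E,S=4):
    m=np.zeros((480*S//2,640*S//2),np.uint8)
    return m
def world(pts,p,z0):
    c,s=np.cos(p[2]),np.sin(p[2]); return np.c_[p[0]+c*pts[:,0]-s*pts[:,1],p[1]+s*pts[:,0]+c*pts[:,1],pts[:,2]+z0]
def sild(kind,p,z0,K,E,bb,S=4):
    x0,y0,x1,y1=bb; m=np.zeros(((y1-y0)*S,(x1-x0)*S),np.uint8)
    for g in M[kind]:
        q=proj(world(g,p,z0),K,E); h=cv2.convexHull(q.astype(np.float32))[:,0]
        h=((h+0.5-[x0,y0])*S*16).round().astype(np.int32); cv2.fillPoly(m,[h],1,shift=4)
    return cv2.resize(m.astype(np.float32),(x1-x0,y1-y0),interpolation=cv2.INTER_AREA)
def fit(kind,views,p0,z0):
    """views: list (mask,K,E)"""
    V=[]
    for mk,K,E in views:
        ys,xs=np.nonzero(mk); bb=(max(xs.min()-15,0),max(ys.min()-15,0),min(xs.max()+16,640),min(ys.max()+16,480))
        V.append((mk[bb[1]:bb[3],bb[0]:bb[2]].astype(np.float32),K,E,bb))
    def cost(p):
        return sum(np.abs(sild(kind,p,z0,K,E,bb)-m).sum()/m.sum() for m,K,E,bb in V)/len(V)
    best=None
    for y in ([p0[2]] if kind=='cup' else p0[2]+np.array([-1.2,-.8,-.4,0,.4,.8,1.2])):
        r=minimize(cost,[p0[0],p0[1],y],method='Nelder-Mead',options=dict(initial_simplex=np.array([[p0[0],p0[1],y],[p0[0]+.01,p0[1],y],[p0[0],p0[1]+.01,y],[p0[0],p0[1],y+.25]]),xatol=1e-4,fatol=1e-5))
        if best is None or r.fun<best.fun: best=r
    return best.x,best.fun
E
cat > m1.py <<'E'
from h import *
import pickle
out={}
for c in ("top","side"):
    ctrl.grab_frame(c); k=ctrl.calibration(c)
    for th in ("cup_a","dish_a","scoop","cup_tray","dish_tray","scoop_tray"):
        r=ctrl.cut_out(c,th); q=ctrl.recognise(c,th)
        out[c,th]=[(x["confidence"],x["pixels"]) for x in r]
        for x in r:
            ys,xs=np.nonzero(x["pixels"]); print(c,th,round(x["confidence"],2),len(xs),xs.mean().round(1),ys.mean().round(1))
        for x in q: print("   pt",round(x["confidence"],2),np.round(x["point"],3))
    out[c]=(k["mtx"],k["extrinsics"])
pickle.dump(out,open("m1.pkl","wb")); print(ctrl.get_obs()["t"])
E
python3 m1.py
```

```text
top cup_a 0.75 419 303.1 288.8
top cup_a 0.58 407 375.0 204.3
top cup_a 0.5 4298 453.7 250.3
top cup_a 0.16 2438 172.6 274.5
   pt 0.85 [ 0.672 -0.141  0.029]
   pt 0.6 [0.457 0.059 0.014]
top dish_a 0.94 844 381.2 286.1
top dish_a 0.75 710 297.0 211.4
   pt 0.88 [0.672 0.071 0.008]
   pt 0.74 [ 0.456 -0.136  0.009]
   pt 0.71 [0.453 0.608 0.14 ]
top scoop 0.53 313 337.4 244.8
   pt 0.55 [ 0.585 -0.033  0.016]
top cup_tray 0.91 3079 233.7 269.0
   pt 0.89 [0.528 0.241 0.004]
top dish_tray 0.78 4333 453.7 250.7
   pt 0.81 [ 0.532 -0.343  0.007]
top scoop_tray 0.91 2407 172.5 274.1
top scoop_tray 0.58 4222 453.8 250.5
   pt 0.73 [0.523 0.405 0.004]
side cup_a 0.83 320 288.6 234.5
side cup_a 0.8 448 362.0 272.7
   pt 0.93 [ 0.667 -0.159  0.042]
side dish_a 0.94 539 287.4 280.2
side dish_a 0.91 410 355.6 239.3
   pt 0.97 [ 0.453 -0.144  0.018]
   pt 0.56 [0.671 0.063 0.019]
side scoop 0.69 218 325.5 258.3
   pt 0.8 [ 0.58  -0.032  0.02 ]
   pt 0.52 [ 0.537 -0.334  0.011]
   pt 0.48 [0.529 0.255 0.018]
side cup_tray 0.69 1385 309.6 210.3
   pt 0.76 [0.526 0.255 0.019]
side dish_tray 0.65 3431 319.2 325.4
   pt 0.78 [ 0.536 -0.329  0.014]
   pt 0.52 [ 0.67  -0.158  0.043]
side scoop_tray 0.63 922 307.9 186.3
   pt 0.92 [0.523 0.418 0.026]
1.45
```

```bash
cat > f1.py <<'E'
from h import *
import pickle
o=pickle.load(open("m1.pkl","rb"))
def pick(c,th,near):
    return min(o[c,th],key=lambda x:np.hypot(*(np.argwhere(x[1]).mean(0)[::-1]-near)))[1]
T=[("cup_far","cup","cup_a",.006,(.672,-.148,0),(375,204),(362,273)),
("cup_near","cup","cup_a",.006,(.457,.059,0),(303,289),(289,235)),
("dish_far","dish","dish_a",.006,(.672,.067,1.4),(297,211),(356,239)),
("dish_near","dish","dish_a",.006,(.456,-.14,1.4),(381,286),(287,280)),
("scoop","scoop","scoop",.006,(.56,-.032,.0),(337,245),(325,258)),
("cup_tray","cup_tray","cup_tray",0,(.528,.25,0.),(234,269),(310,210)),
("dish_tray","dish_tray","dish_tray",0,(.532,-.335,0),(454,250),(319,325)),
("scoop_tray","scoop_tray","scoop_tray",0,(.523,.41,0),(172,274),(308,186))]
for n,kind,th,z0,p0,a,b in T:
    ma,mb=pick("top",th,a),pick("side",th,b)
    for vs in ([(ma,)+o["top"]],[(mb,)+o["side"]],[(ma,)+o["top"],(mb,)+o["side"]]):
        p,f=fit(kind,vs,p0,z0); print(n,p.round(4),round(f,3))
E
python3 f1.py
```

```text
cup_far [ 0.6677 -0.1426  0.0822] 0.122
cup_far [ 0.6695 -0.1449  0.2511] 0.069
cup_far [ 0.6689 -0.1439  0.3053] 0.103
cup_near [ 0.4584  0.0612 -0.1079] 0.077
cup_near [0.459  0.0618 0.173 ] 0.24
cup_near [0.4595 0.0612 0.143 ] 0.158
dish_far [0.673 0.064 1.27 ] 0.103
dish_far [0.6711 0.0613 1.2434] 0.072
dish_far [0.6717 0.0632 1.2634] 0.099
dish_near [ 0.4548 -0.1412  1.2303] 0.056
dish_near [ 0.4551 -0.1441  1.2533] 0.07
dish_near [ 0.4544 -0.142   1.2318] 0.078
scoop [ 0.5572 -0.0334 -0.166 ] 0.127
scoop [ 0.5574 -0.0373 -0.212 ] 0.174
scoop [ 0.558  -0.0341 -0.1797] 0.211
cup_tray [0.5289 0.24   0.1276] 0.026
cup_tray [0.5282 0.2361 0.1149] 0.056
cup_tray [0.5287 0.2392 0.1265] 0.053
dish_tray [ 0.5346 -0.3398 -0.0418] 0.023
dish_tray [ 0.535  -0.343  -0.0369] 0.072
dish_tray [ 0.5349 -0.3404 -0.0412] 0.051
scoop_tray [0.5278 0.401  0.0528] 0.028
scoop_tray [0.5275 0.4008 0.0349] 0.121
scoop_tray [0.5276 0.4016 0.0461] 0.076
```

```bash
cat > pl.py <<'E'
from h import *
from scipy.spatial.transform import Rotation as R
import sys
def go(*wps):
    """print relative rows to waypoints (x,y,z,yaw) from present pose"""
    o=ctrl.get_obs(); p=o["ee_pos"]; Rt=R.from_euler('xyz',o["tcp_rot"])
    print("t",round(o["t"],2),p.round(4),o["tcp_rot"].round(3),"w",round(o["width"],3),"j",o["joints"].round(2),"F",o["force"].round(1))
    for w in wps:
        Rg=R.from_euler('xyz',[-np.pi/2,0,w[3]]); v=(Rt.inv()*Rg).as_rotvec(); s=Rt.inv().apply(np.array(w[:3])-p)*100
        print(w,"->",v.round(3).tolist(),s.round(2).tolist())
E
python3 - <<'E'
from pl import *
ctrl.grab_frame("top")
k=ctrl.calibration("wrist"); o=ctrl.get_obs(); Rt=R.from_euler('xyz',o["tcp_rot"]).as_matrix()
for back in (-13,-6,0,6,13):
    P=np.array([o["ee_pos"]+Rt@np.array([sx*.011,-back/1000,sz*.0425]) for sz in(-1,1) for sx in (-1,1)])
    print(back,proj(P,k["mtx"],k["extrinsics"]).round(0).tolist())
go((.558,-.034,.16,-.18),(.558,-.034,.06,-.18))
E
```

```text
-13 [[250.0, 253.0], [252.0, 287.0], [394.0, 253.0], [391.0, 287.0]]
-6 [[247.0, 257.0], [250.0, 292.0], [396.0, 258.0], [394.0, 292.0]]
0 [[245.0, 261.0], [248.0, 297.0], [399.0, 262.0], [396.0, 297.0]]
6 [[243.0, 266.0], [246.0, 302.0], [401.0, 266.0], [398.0, 302.0]]
13 [[240.0, 271.0], [243.0, 308.0], [404.0, 271.0], [401.0, 309.0]]
t 1.5 [0.2519 0.572  0.1958] [-1.571 -0.    -0.415] w 0.998 j [-1.2   0.42 -0.01  1.61  0.    1.11 -0.05] F [-0.6  0.7  0.1]
(0.558, -0.034, 0.16, -0.18) -> [0.0, -0.235, 0.0] [52.44, 3.59, -43.12]
(0.558, -0.034, 0.06, -0.18) -> [0.0, -0.235, 0.0] [52.44, 13.59, -43.12]
```

```bash
python3 - <<'E'
import cv2
i=cv2.imread("pics/wrist0.png")[280:420,140:500]
cv2.imwrite("pics/crop0.png",cv2.resize(i,None,fx=2.2,fy=2.2,interpolation=cv2.INTER_CUBIC))
E
```

```text
(no output)
```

View pics/crop0.png

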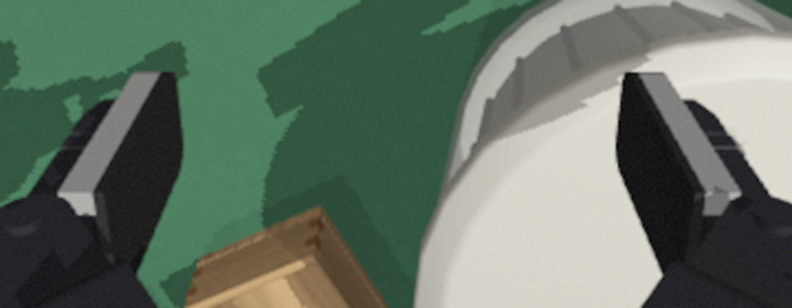

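```bash
python3 - <<'E'
from pl import *
k=ctrl.calibration("wrist"); o=ctrl.get_obs(); Rt=R.from_euler('xyz',o["tcp_rot"]).as_matrix()
print(proj(world(box(.172,.084,.04,.04)[::2],(.5276,.4012,.047),0),k["mtx"],k["extrinsics"]).round(0).tolist())
for back in (19,30,40,50):
    P=np.array([o["ee_pos"]+Rt@np.array([sx*.011,-back/1000,sz*.0425]) for sz in(-1,1) for sx in (-1,1)])
    print(back,proj(P,k["mtx"],k["extrinsics"]).round(0).tolist())
E
```

```text
[[223.0, 420.0], [283.0, 396.0], [289.0, 508.0], [344.0, 488.0]]
19 [[237.0, 276.0], [241.0, 314.0], [407.0, 276.0], [403.0, 314.0]]
30 [[232.0, 285.0], [236.0, 326.0], [412.0, 285.0], [408.0, 326.0]]
40 [[227.0, 295.0], [231.0, 338.0], [418.0, 295.0], [413.0, 338.0]]
50 [[221.0, 306.0], [225.0, 351.0], [424.0, 307.0], [419.0, 351.0]]
```

```bash
python3 - <<'E'
from pl import *
go((.459,.0615,.20,.127),(.459,.0615,.14,.127))
E
```

```text
t 1.5 [0.2519 0.572  0.1958] [-1.571 -0.    -0.415] w 0.998 j [-1.2   0.42 -0.01  1.61  0.    1.11 -0.05] F [-0.6  0.7  0.1]
(0.459, 0.0615, 0.2, 0.127) -> [0.0, -0.542, -0.0] [39.53, -0.41, -38.37]
(0.459, 0.0615, 0.14, 0.127) -> [0.0, -0.542, -0.0] [39.53, 5.59, -38.37]
```

Emit:
send_rows(commands=[[0,-0.54,0,39.5,0,-38.4,8.5],[0,-0.54,0,39.5,0,-38.4,8.5],[0,-0.54,0,39.5,0,-38.4,8.5],[0,-0.54,0,39.5,0,-38.4,8.5],[0,-0.54,0,39.5,0,-38.4,8.5],[0,-0.54,0,39.5,0,-38.4,8.5],[0,-0.54,0,39.5,0,-38.4,8.5],[0,-0.54,0,39.5,0,-38.4,8.5],[0,-0.54,0,39.5,2,-38.4,8.5],[0,-0.54,0,39.5,5.6,-38.4,8.5]], squeeze=30)

```text
t: 2.75
ee_pos: [0.4605, 0.0579, 0.1403]
tcp_rot: [-1.571, -0.003, 0.12]
force: [0.7, 0.8, -0.2]
width: 0.994
```

```bash
cat > look.py <<'E'
from pl import *
import sys
tag=sys.argv[1]
k=ctrl.calibration("wrist"); i=ctrl.grab_frame("wrist"); cv2.imwrite(f"pics/w_{tag}.png",i)
k2=ctrl.calibration("wrist"); print(np.abs(k["extrinsics"]-k2["extrinsics"]).max())
s=ctrl.grab_frame("side"); cv2.imwrite(f"pics/s_{tag}.png",cv2.resize(s[120:360,180:480],None,fx=2.4,fy=2.4,interpolation=cv2.INTER_CUBIC))
o=ctrl.get_obs(); print(o["t"],o["ee_pos"].round(4),o["tcp_rot"].round(3),o["force"].round(1),round(o["width"],3),o["joints"].round(2)); print(k["extrinsics"].round(3).tolist())
E
python3 look.py 1
```

```text
0.006265084573553015
2.85 [0.457  0.0604 0.1375] [-1.572  0.005  0.124] [-0.6  0.3  0.3] 0.993 [-0.42  0.2   0.25  2.07 -0.06  0.88  1.56]
[[-0.121, 0.937, 0.328, 0.376], [0.993, 0.114, 0.04, 0.047], [0.0, 0.331, -0.944, 0.319], [0.0, 0.0, 0.0, 1.0]]
```

View pics/w_1.png

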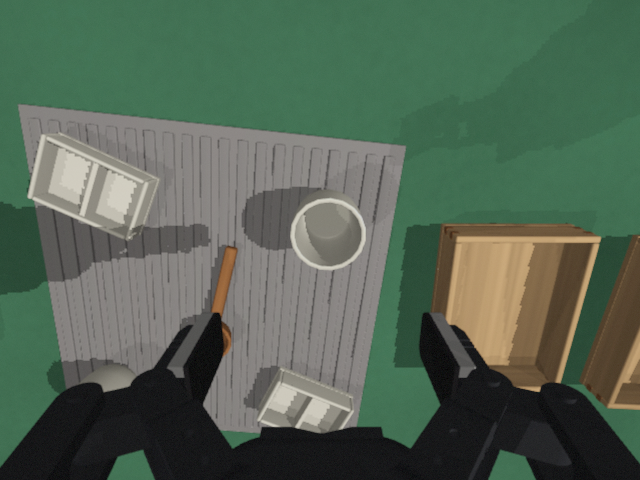

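View pics/s_1.png

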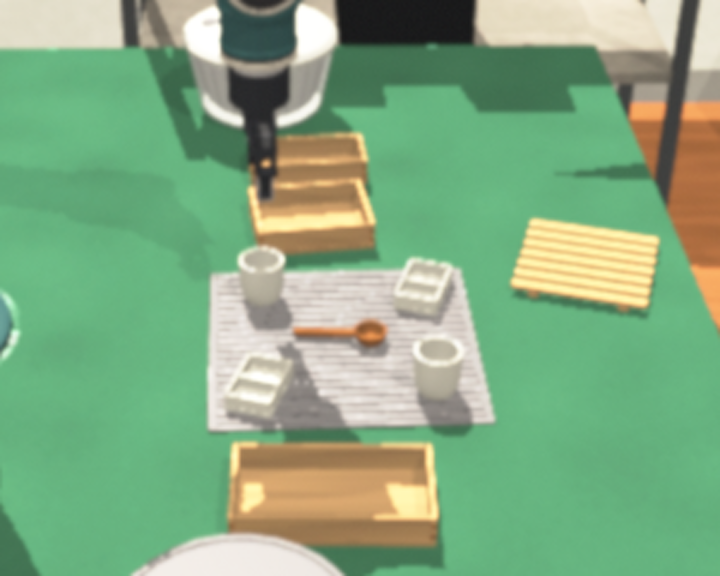

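```bash
python3 - <<'E'
from pl import *
k=ctrl.calibration("wrist"); o=ctrl.get_obs(); Rt=R.from_euler('xyz',o["tcp_rot"]).as_matrix()
q=lambda P:proj(P,k["mtx"],k["extrinsics"])
a=q(world(circ(.029,.06),(.4592,.0615,0),.006)); print("rim near",a.min(0),a.max(0),a.mean(0))
a=q(world(circ(.022,.018,.038),(.558,-.034,-.18),.006)); print("scoop",a.mean(0))
s=ctrl.calibration("side")
for sz in (-1,1):
  P=np.array([o["ee_pos"]+Rt@np.array([0,-b,sz*.0425]) for b in (0,.013)]); u=proj(P,s["mtx"],s["extrinsics"]); print((u-[180,120])*2.4)
E
```

```text
rim near [284.80571186 205.72803282] [361.08668718 277.99906123] [322.90470296 242.50028376]
scoop [202.35346508 346.50679554]
[[262.22863266 227.60711963]
 [262.12464895 218.74041652]]
[[253.94964931 193.16219168]
 [253.8181106  184.48207316]]
```

Emit:
send_rows(commands=[[0,0,0,0,0,0,0],[0,0,0,0,0,0,0],[0,0,0,0,0,0,0],[0,0,0,0,0,0,0],[0,0,0,0,0,0,0],[0,0,0,0,0,0,0],[0,0,0,0,0,0,0],[0,0,0,0,0,0,0],[0,0,0,0,0,0,0],[0,0,0,0,0,0,0]])

```text
t: 4.1
ee_pos: [0.4586, 0.0613, 0.1399]
tcp_rot: [-1.571, 0.0, 0.125]
force: [0.2, -0.2, -0.2]
width: -0.002
```

```bash
python3 look.py 2; python3 - <<'E'
from pl import *
k=ctrl.calibration("wrist"); o=ctrl.get_obs(); Rt=R.from_euler('xyz',o["tcp_rot"]).as_matrix()
q=lambda P:proj(P,k["mtx"],k["extrinsics"])
a=q(world(circ(.029,.06),(.4592,.0615,0),.006)); print("rim near",a.min(0),a.max(0),a.mean(0))
a=q(world(circ(.022,.018,.038),(.558,-.034,-.18),.006)); print("scoop",a.mean(0))
s=ctrl.calibration("side")
P=np.array([o["ee_pos"]+Rt@np.array([0,-b,0]) for b in (0,.013,.03)]); u=proj(P,s["mtx"],s["extrinsics"]); print((u-[180,120])*2.4)
P=np.array([o["ee_pos"]+Rt@np.array([-.011,-b,0]) for b in (0,.013,.03,.045)]);print(q(P))
E
```

```text
5.262561045993319e-06
4.2 [0.4586 0.0614 0.1399] [-1.571  0.     0.125] [ 0.1 -0.5  0.9] -0.001 [-0.43  0.2   0.25  2.07 -0.06  0.88  1.56]
[[-0.126, 0.937, 0.325, 0.375], [0.992, 0.119, 0.042, 0.05], [0.001, 0.327, -0.945, 0.319], [0.0, 0.0, 0.0, 1.0]]
rim near [284.00491367 202.26269879] [359.83392893 274.25408908] [321.88057282 238.89733266]
scoop [202.02500198 342.68182448]
[[259.28415606 208.07160025]
 [259.12591306 199.29627298]
 [258.91712936 187.71822366]]
[[322.21941405 262.05779561]
 [322.32388474 271.54795102]
 [322.48393911 286.08734826]
 [322.65343358 301.48428718]]
```

View pics/w_2.png

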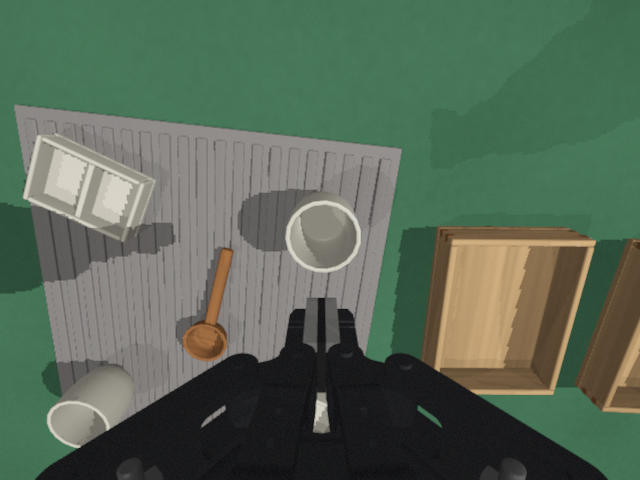

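View pics/s_2.png

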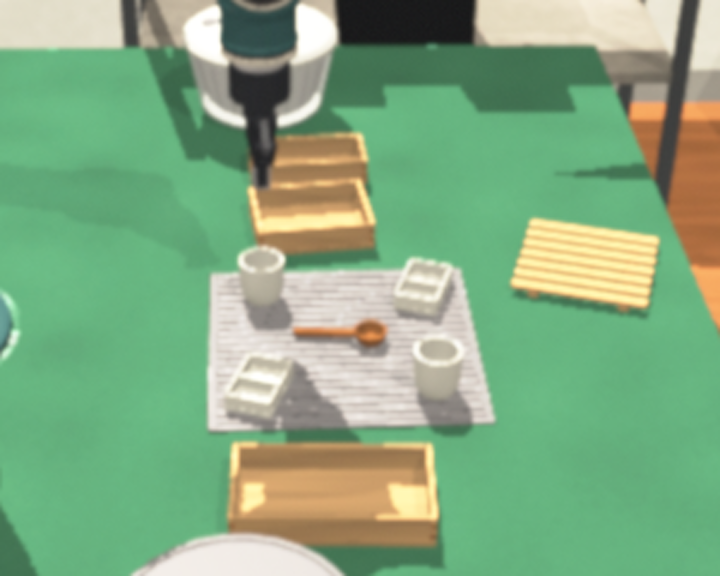

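Emit:
send_rows(commands=[[0,0,0,0,0,0,8.5],[0,0,0,0,0,0,8.5],[0,0,0,0,0,0,8.5],[0,0,0,0,1,0,8.5],[0,0,0,0,2,0,8.5],[0,0,0,0,4,0,8.5],[0,0,0,0,6,0,8.5],[0,0,0,0,8,0,8.5],[0,0,0,0,9.5,0,8.5],[0,0,0,0,10.5,0,8.5]])

```text
t: 5.45
ee_pos: [0.4583, 0.0613, 0.0339]
tcp_rot: [-1.571, 0.001, 0.125]
force: [0.8, 0.2, 0.1]
width: 0.997
```

```bash
python3 look.py 3
```

```text
0.0007467818594366071
5.55 [0.4581 0.0612 0.0341] [-1.571e+00  1.000e-03  1.250e-01] [-1.1  0.   0.5] 0.995 [-0.39  0.38  0.22  2.14 -0.14  0.63  1.62]
[[-0.126, 0.938, 0.324, 0.375], [0.992, 0.119, 0.042, 0.05], [0.001, 0.327, -0.945, 0.213], [0.0, 0.0, 0.0, 1.0]]
```

View pics/w_3.png

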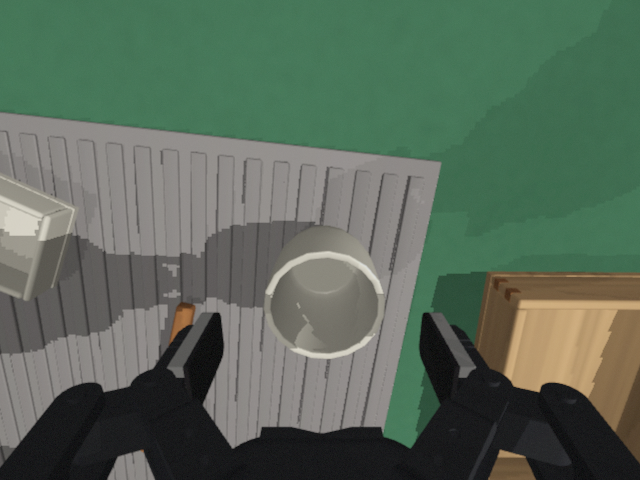

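View pics/s_3.png

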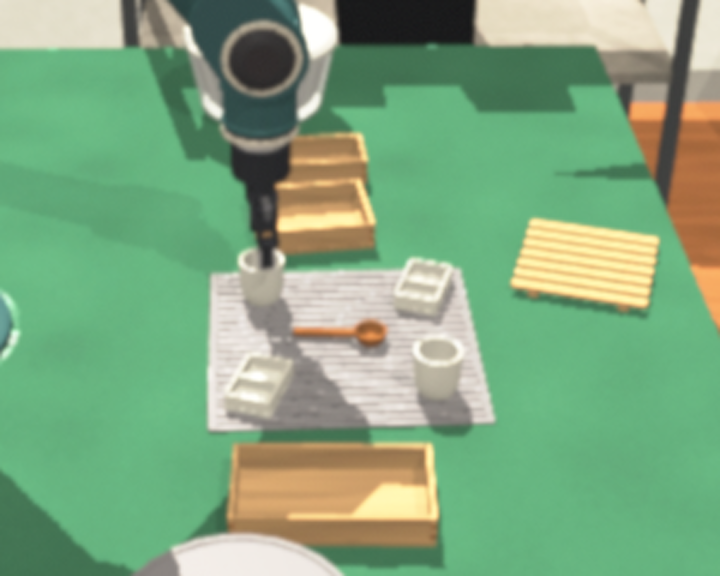

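Emit:
send_rows(commands=[[0,0,0,0,1,0,8.5],[0,0,0,0,2,0,8.5],[0,0,0,0,2.4,0,8.5],[0,0,0,0,2.4,0,5],[0,0,0,0,2.4,0,5],[0,0,0,0,2.4,0,5],[0,0,0,0,2.4,0,5],[0,0,0,0,2.4,0,5],[0,0,0,0,2.4,0,5],[0,0,0,0,2.4,0,5]])

```text
t: 6.8
ee_pos: [0.459, 0.0614, 0.0114]
tcp_rot: [-1.571, -0.001, 0.125]
force: [-1.3, -0.6, 5.4]
width: 0.666
```

```bash
python3 look.py 4
```

```text
3.041127878411487e-07
6.9 [0.459  0.0614 0.0114] [-1.571e+00 -1.000e-03  1.250e-01] [-1.7 -0.9  6.3] 0.668 [-0.38  0.43  0.21  2.15 -0.16  0.58  1.64]
[[-0.126, 0.937, 0.325, 0.375], [0.992, 0.119, 0.042, 0.05], [0.001, 0.328, -0.945, 0.191], [0.0, 0.0, 0.0, 1.0]]
```

View pics/w_4.png

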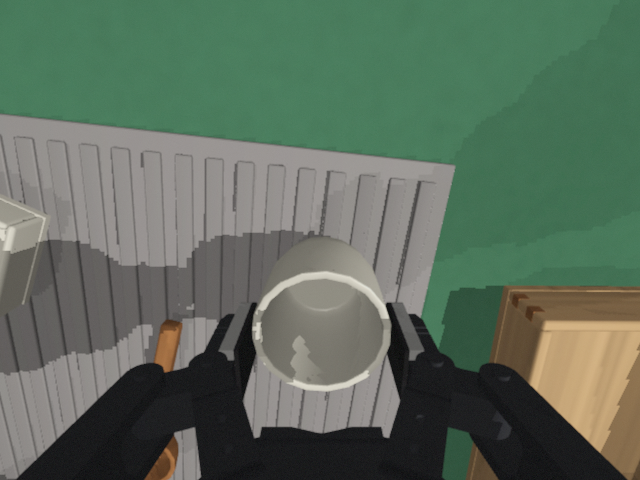

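View pics/s_4.png

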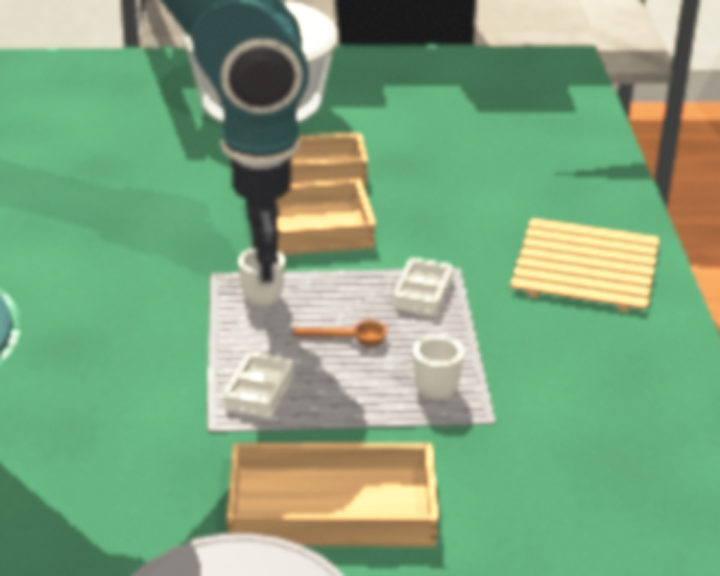

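```bash
python3 - <<'E'
from pl import *
go((.459,.0614,.12,.125),(.4920,.2346,.12,.1265),(.4920,.2346,.03,.1265),(.4920,.2346,.0115,.1265))
E
```

```text
t 6.9 [0.459  0.0614 0.0114] [-1.571e+00 -1.000e-03  1.250e-01] w 0.668 j [-0.38  0.43  0.21  2.15 -0.16  0.58  1.64] F [-1.7 -0.9  6.3]
(0.459, 0.0614, 0.12, 0.125) -> [-0.0, 0.0, 0.001] [0.01, -10.86, 0.0]
(0.492, 0.2346, 0.12, 0.1265) -> [-0.0, -0.001, 0.001] [5.45, -10.86, 16.77]
(0.492, 0.2346, 0.03, 0.1265) -> [-0.0, -0.001, 0.001] [5.44, -1.86, 16.77]
(0.492, 0.2346, 0.0115, 0.1265) -> [-0.0, -0.001, 0.001] [5.44, -0.01, 16.77]
```

Emit:
send_rows(commands=[[0,0,0,0,-1,0,5],[0,0,0,0,-4,0,5],[0,0,0,0,-8,0,5],[0,0,0,0.5,-10.5,1.5,5],[0,0,0,2,-10.5,6,5],[0,0,0,3.5,-10.5,11,5],[0,0,0,5,-10.5,15.5,5],[0,0,0,5.4,-10,16.8,5],[0,0,0,5.4,-8,16.8,5],[0,0,0,5.4,-5,16.8,5]])

```text
t: 8.15
ee_pos: [0.4917, 0.2344, 0.0611]
tcp_rot: [-1.571, -0.001, 0.125]
force: [0.1, -0.3, -1.5]
width: 0.67
```

```bash
python3 look.py 5
```

```text
0.004474762249534692
8.25 [0.4896 0.2332 0.0589] [-1.573  0.004  0.125] [-0.6 -0.5 -0.9] 0.664 [-0.63  0.45  0.16  1.93 -0.1   0.77  1.28]
[[-0.126, 0.937, 0.326, 0.408], [0.992, 0.119, 0.042, 0.223], [0.001, 0.329, -0.944, 0.24], [0.0, 0.0, 0.0, 1.0]]
```

View pics/w_5.png

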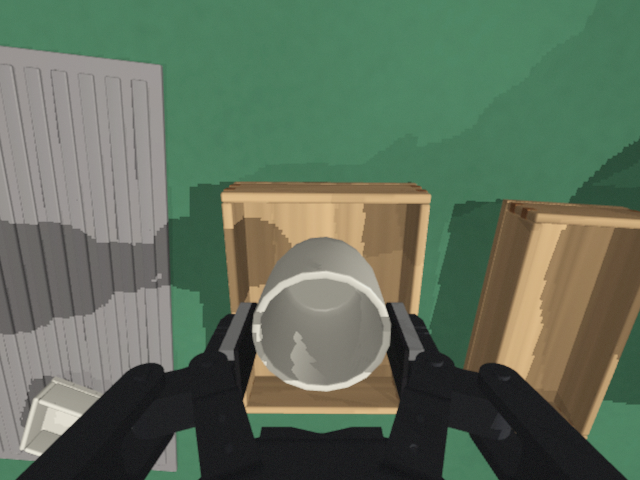

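Emit:
send_rows(commands=[[0,0,0,0,1.5,0,5],[0,0,0,0,3,0,5],[0,0,0,0,4,0,5],[0,0,0,0,4.5,0,5],[0,0,0,0,4.8,0,5],[0,0,0,0,4.9,0,5],[0,0,0,0,4.9,0,5],[0,0,0,0,4.9,0,6.6],[0,0,0,0,4.9,0,6.6],[0,0,0,0,4.9,0,6.6]])

```text
t: 9.5
ee_pos: [0.4913, 0.2348, 0.012]
tcp_rot: [-1.571, -0.0, 0.125]
force: [0.0, -0.2, -0.8]
width: 0.771
```

```bash
python3 look.py 6; python3 - <<'E'
from pl import *
go((.4920,.2346,.12,.1265),(.669,-.144,.12,.1265),(.669,-.144,.003,.1265))
E
```

```text
5.261036071085856e-05
9.6 [0.4913 0.2348 0.012 ] [-1.571 -0.     0.125] [-0.1 -0.5  0.6] 0.778 [-0.62  0.53  0.15  1.95 -0.12  0.67  1.3 ]
[[-0.126, 0.937, 0.325, 0.408], [0.992, 0.119, 0.042, 0.223], [0.001, 0.328, -0.945, 0.191], [0.0, 0.0, 0.0, 1.0]]
t 9.6 [0.4913 0.2348 0.012 ] [-1.571 -0.     0.125] w 0.778 j [-0.62  0.53  0.15  1.95 -0.12  0.67  1.3 ] F [-0.1 -0.5  0.6]
(0.492, 0.2346, 0.12, 0.1265) -> [0.0, -0.001, 0.0] [0.07, -10.8, -0.03]
(0.669, -0.144, 0.12, 0.1265) -> [0.0, -0.001, 0.0] [12.91, -10.8, -39.8]
(0.669, -0.144, 0.003, 0.1265) -> [0.0, -0.001, 0.0] [12.9, 0.9, -39.8]
```

View pics/w_6.png

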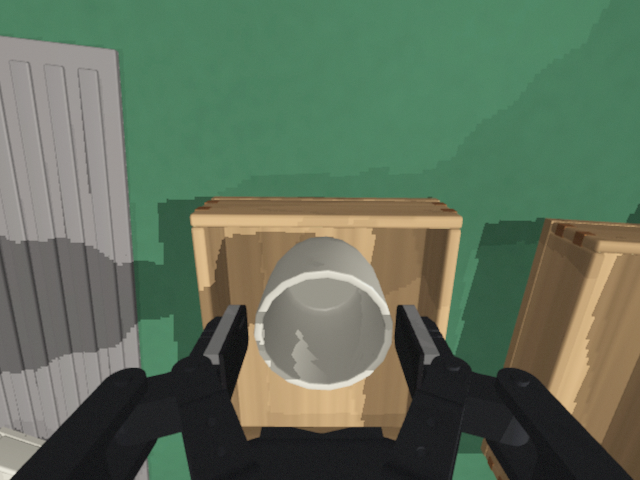

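Emit:
send_rows(commands=[[0,0,0,0,-2,0,6.6],[0,0,0,0,-6,0,6.6],[0,0,0,2,-9,-6,8.5],[0,0,0,4,-9,-12,8.5],[0,0,0,6,-9,-18,8.5],[0,0,0,8,-9,-24,8.5],[0,0,0,10,-9,-30,8.5],[0,0,0,12,-8,-36,8.5],[0,0,0,12.9,-5,-39.8,8.5],[0,0,0,12.9,-5,-39.8,8.5]])

```text
t: 10.85
ee_pos: [0.6673, -0.1488, 0.0589]
tcp_rot: [-1.572, 0.004, 0.12]
force: [-0.0, -0.2, -0.2]
width: 0.996
```

```bash
python3 look.py 7; python3 - <<'E'
from pl import *
k=ctrl.calibration("wrist")
a=proj(world(circ(.029,.06),(.669,-.144,0),.006),k["mtx"],k["extrinsics"]); print(a.min(0),a.max(0))
go((.669,-.144,.05,.1265))
E
```

```text
0.0025436450573306513
10.95 [ 0.6686 -0.1441  0.0613] [-1.57e+00  1.00e-03  1.24e-01] [-0.2  1.7  0.2] 0.993 [ 0.    0.67  0.24  1.56 -0.19  0.93  2.  ]
[[-0.121, 0.939, 0.321, 0.584], [0.993, 0.114, 0.039, -0.16], [-0.0, 0.323, -0.946, 0.239], [0.0, 0.0, 0.0, 1.0]]
[269.84643829 234.4466327 ] [374.8925784  329.89482264]
t 10.95 [ 0.6686 -0.1441  0.0613] [-1.57e+00  1.00e-03  1.24e-01] w 0.993 j [ 0.    0.67  0.24  1.56 -0.19  0.93  2.  ] F [-0.2  1.7  0.2]
(0.669, -0.144, 0.05, 0.1265) -> [-0.0, -0.002, -0.001] [0.05, 1.13, 0.0]
```

View pics/w_7.png

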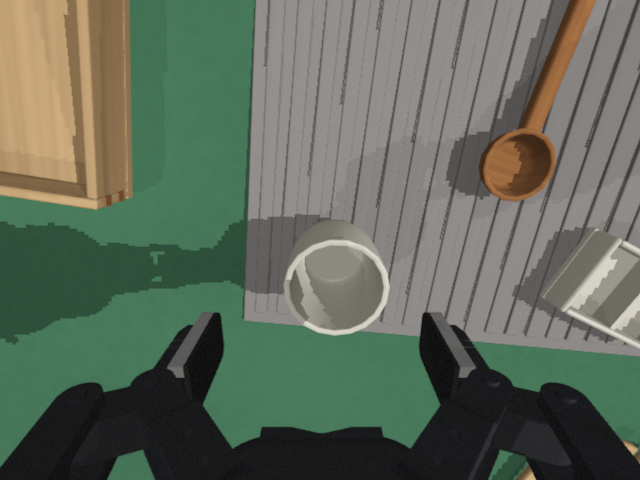

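Emit:
send_rows(commands=[[0,0,0,0,1,0.1,8.5],[0,0,0,0,2.5,0.1,8.5],[0,0,0,0,4,0.1,8.5],[0,0,0,0,5.1,0.1,8.5],[0,0,0,0,5.1,0.1,6.5],[0,0,0,0,5.1,0.1,5],[0,0,0,0,5.1,0.1,5],[0,0,0,0,5.1,0.1,5],[0,0,0,0,5.1,0.1,5],[0,0,0,0,5.1,0.1,5]])

```text
t: 12.2
ee_pos: [0.669, -0.143, 0.0112]
tcp_rot: [-1.571, -0.0, 0.125]
force: [-0.1, -0.8, 4.4]
width: 0.656
```

```bash
python3 look.py 8; python3 - <<'E'
from pl import *
go((.669,-.144,.12,.1265),(.5654,.244,.12,.1265),(.5654,.244,.0115,.1265))
E
```

```text
6.760501440744582e-06
12.3 [ 0.669  -0.1431  0.0112] [-1.571e+00 -1.000e-03  1.250e-01] [-0.2  0.3  4.1] 0.652 [ 0.01  0.73  0.23  1.58 -0.2   0.85  2.01]
[[-0.126, 0.937, 0.325, 0.585], [0.992, 0.119, 0.042, -0.154], [0.001, 0.328, -0.945, 0.191], [0.0, 0.0, 0.0, 1.0]]
t 12.3 [ 0.669  -0.1431  0.0112] [-1.571e+00 -1.000e-03  1.250e-01] w 0.652 j [ 0.01  0.73  0.23  1.58 -0.2   0.85  2.01] F [-0.2  0.3  4.1]
(0.669, -0.144, 0.12, 0.1265) -> [0.0, -0.001, 0.001] [-0.01, -10.88, -0.09]
(0.5654, 0.244, 0.12, 0.1265) -> [0.0, -0.001, 0.001] [-5.44, -10.89, 39.7]
(0.5654, 0.244, 0.0115, 0.1265) -> [0.0, -0.001, 0.001] [-5.45, -0.04, 39.7]
```

View pics/w_8.png

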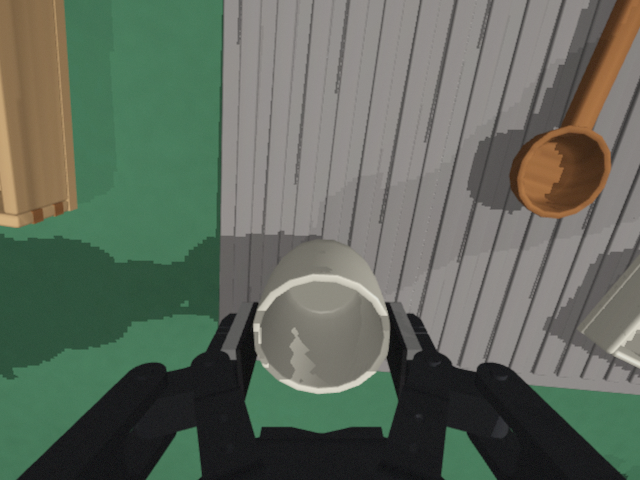

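Emit:
send_rows(commands=[[0,0,0,0,-2,0,5],[0,0,0,0,-6,0,5],[0,0,0,0,-10,4,5],[0,0,0,-1,-10.5,10,5],[0,0,0,-2,-10.5,16,5],[0,0,0,-3,-10.5,22,5],[0,0,0,-4,-10.5,28,5],[0,0,0,-5,-10.5,34,5],[0,0,0,-5.4,-10.5,39,5],[0,0,0,-5.4,-9,39.7,5]])

```text
t: 13.55
ee_pos: [0.5649, 0.2488, 0.1026]
tcp_rot: [-1.568, -0.002, 0.131]
force: [0.8, -0.7, -2.0]
width: 0.651
```

Emit:
send_rows(commands=[[0,0,0,0,0,0,5],[0,0,0,0,3,0,5],[0,0,0,0,5.5,0,5],[0,0,0,0,7.5,0,5],[0,0,0,0,8.5,0,5],[0,0,0,0,8.8,0,5],[0,0,0,0,8.9,0,5],[0,0,0,0,8.9,0,5],[0,0,0,0,8.9,0,6.6],[0,0,0,0,8.9,0,6.6]])

```text
t: 14.8
ee_pos: [0.5658, 0.2443, 0.0122]
tcp_rot: [-1.571, -0.001, 0.125]
force: [-0.1, 0.6, -0.2]
width: 0.771
```

```bash
python3 look.py 9; python3 - <<'E'
from pl import *
go((.5654,.244,.12,.1265),(.558,-.034,.12,-.18),(.558,-.034,.03,-.18))
E
```

```text
0.0001186549306623208
14.9 [0.5657 0.2442 0.0121] [-1.571 -0.     0.125] [ 0.6 -0.2  0.7] 0.769 [-0.58  0.63  0.17  1.77 -0.14  0.76  1.35]
[[-0.126, 0.937, 0.325, 0.482], [0.992, 0.119, 0.042, 0.233], [0.001, 0.328, -0.945, 0.192], [0.0, 0.0, 0.0, 1.0]]
t 14.9 [0.5657 0.2442 0.0121] [-1.571 -0.     0.125] w 0.769 j [-0.58  0.63  0.17  1.77 -0.14  0.76  1.35] F [ 0.6 -0.2  0.7]
(0.5654, 0.244, 0.12, 0.1265) -> [0.0, -0.001, 0.0] [-0.03, -10.79, -0.01]
(0.558, -0.034, 0.12, -0.18) -> [-0.0, 0.305, 0.0] [-4.24, -10.8, -27.5]
(0.558, -0.034, 0.03, -0.18) -> [-0.0, 0.305, 0.0] [-4.24, -1.8, -27.5]
```

View pics/w_9.png

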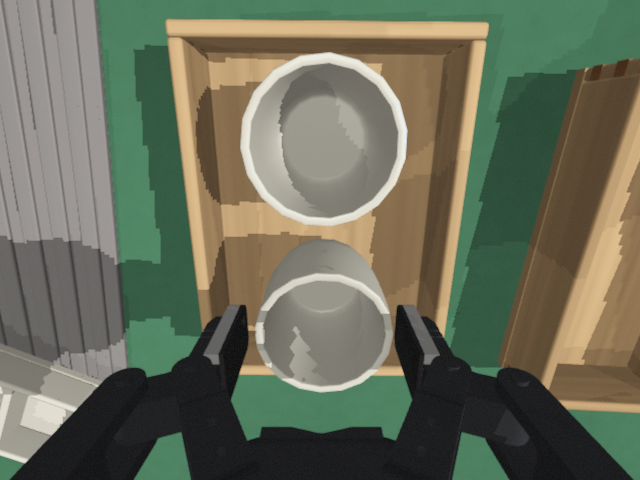

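Emit:
send_rows(commands=[[0,0,0,0,-2,0,6.6],[0,0,0,0,-6,0,6.6],[0,0.1,0,-1,-9,-6,6],[0,0.2,0,-2,-9,-12,4],[0,0.3,0,-3,-9,-18,3],[0,0.305,0,-4,-9,-24,3],[0,0.305,0,-4.2,-7,-27.5,3],[0,0.305,0,-4.2,-4,-27.5,3],[0,0.305,0,-4.2,-2,-27.5,3],[0,0.305,0,-4.2,-2,-27.5,3]])

```text
t: 16.15
ee_pos: [0.5579, -0.034, 0.032]
tcp_rot: [-1.571, 0.001, -0.18]
force: [-0.0, 0.3, 1.0]
width: 0.352
```

```bash
python3 look.py 10; python3 - <<'E'
from pl import *
k=ctrl.calibration("wrist")
for p in ((.558,-.034,-.18),):
  a=proj(world(np.array([[.038,0,.018],[0,0,.0135],[-.06,0,.009]]),p,.006),k["mtx"],k["extrinsics"]); print(a)
i=cv2.imread("pics/w_10.png")
r=ctrl.cut_out("wrist","scoop")
for x in r: ys,xs=np.nonzero(x["pixels"]); print(x["confidence"],len(xs),xs.min(),xs.max(),ys.min(),ys.max())
go((.558,-.034,.03,-.18))
E
```

```text
0.0013593988360373621
16.25 [ 0.559  -0.0339  0.0333] [-1.571e+00 -1.000e-03 -1.800e-01] [ 0.1 -0.5  0.7] 0.355 [-0.23  0.53  0.3   1.91 -0.22  0.73  1.59]
[[0.178, 0.93, 0.321, 0.475], [0.984, -0.168, -0.057, -0.02], [0.001, 0.326, -0.945, 0.212], [0.0, 0.0, 0.0, 1.0]]
[[321.4242619  327.59739361]
 [321.53228957 268.65212762]
 [321.73601779 166.10793355]]
0.6 5750 291 354 164 358
t 16.3 [ 0.5591 -0.0339  0.0334] [-1.57  -0.002 -0.18 ] w 0.351 j [-0.23  0.53  0.3   1.91 -0.22  0.73  1.59] F [-0.5  0.8 -0.6]
(0.558, -0.034, 0.03, -0.18) -> [-0.0, 0.0, 0.002] [-0.1, 0.34, -0.03]
```

View pics/w_10.png

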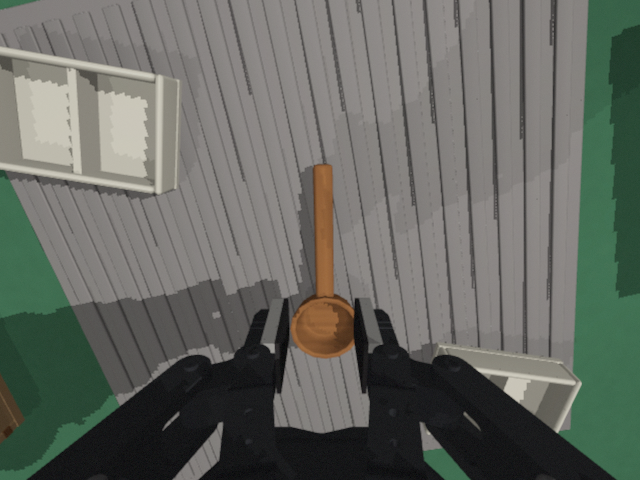

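View pics/s_10.png

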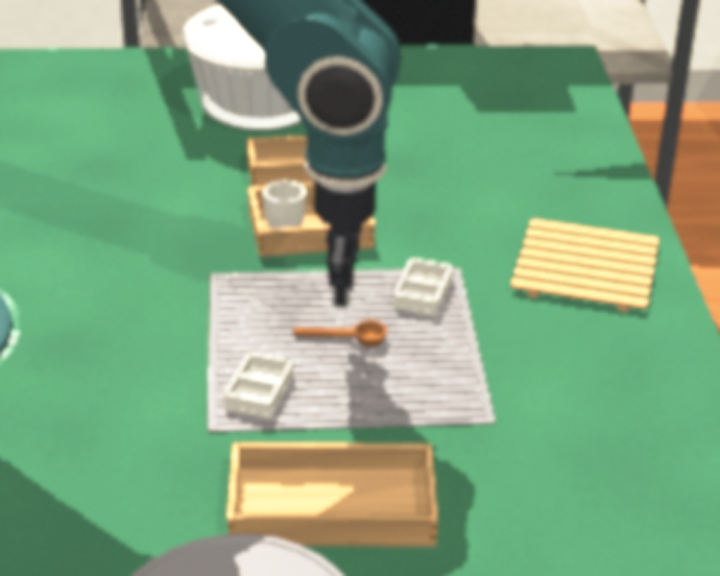

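Emit:
send_rows(commands=[[0,0,0,-0.1,1.5,0.1,3],[0,0,0,-0.1,3,0.1,3],[0,0,0,-0.1,4.3,0.1,3],[0,0,0,-0.1,4.8,0.1,3],[0,0,0,-0.1,5.1,0.1,3],[0,0,0,-0.1,5.4,0.1,3],[0,0,0,-0.1,5.4,0.1,3],[0,0,0,-0.1,5.4,0.1,3],[0,0,0,-0.1,5.4,0.1,3],[0,0,0,-0.1,5.4,0.1,3]])

```text
t: 17.55
ee_pos: [0.5576, -0.0328, -0.022]
tcp_rot: [-1.571, -0.0, -0.18]
force: [-0.4, -0.0, 0.3]
width: 0.356
```

```bash
python3 look.py 11
```

```text
4.682905539438176e-05
17.65 [ 0.5575 -0.0328 -0.022 ] [-1.571 -0.    -0.18 ] [-0.1  0.3 -1.2] 0.347 [-0.2   0.62  0.26  1.93 -0.26  0.63  1.61]
[[0.177, 0.93, 0.322, 0.475], [0.984, -0.168, -0.057, -0.019], [0.001, 0.327, -0.945, 0.157], [0.0, 0.0, 0.0, 1.0]]
```

View pics/w_11.png

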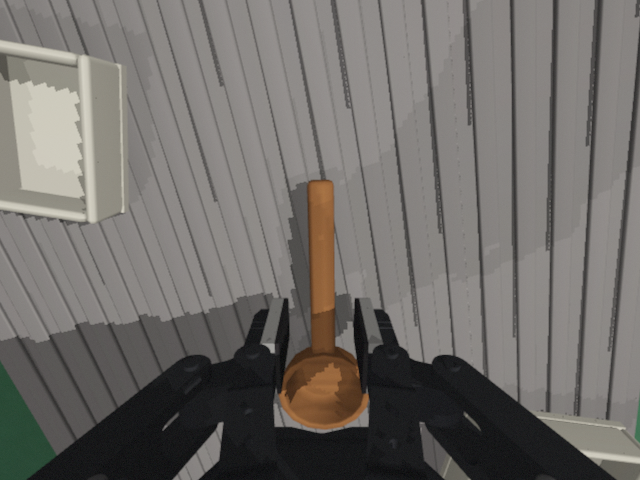

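View pics/s_11.png

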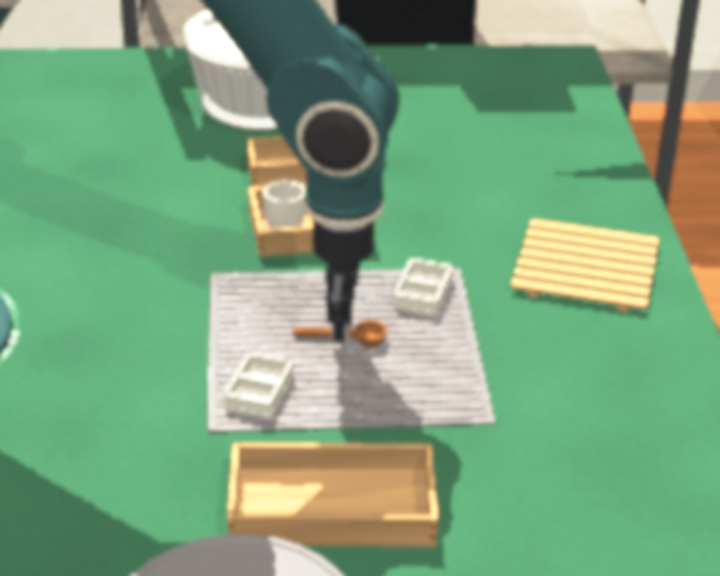

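Emit:
send_rows(commands=[[0,0,0,0,0,0,2],[0,0,0,0,0,0,1],[0,0,0,0,0,0,0.5],[0,0,0,0,0,0,0.5],[0,0,0,0,0,0,0.5],[0,0,0,0,-0.1,0,0.5],[0,0,0,0,-0.5,0,0.5],[0,0,0,0,-1,0,0.5],[0,0,0,0,-2,0,0.5],[0,0,0,0,-3,0,0.5]])

```text
t: 18.9
ee_pos: [0.5576, -0.0328, 0.0088]
tcp_rot: [-1.571, -0.0, -0.18]
force: [-0.2, -0.3, -1.0]
width: 0.113
```

```bash
python3 look.py 12; python3 - <<'E'
from pl import *
z=.06
go((.558,-.034,.08,-.18),(.5276,.4014,.08,.047),(.5276,.4014,-.02,.047))
E
```

```text
0.001430962435512273
19.0 [ 0.5583 -0.0328  0.0093] [-1.57  -0.002 -0.18 ] [ 0.9  0.2 -0.6] 0.117 [-0.22  0.57  0.28  1.92 -0.24  0.69  1.6 ]
[[0.177, 0.93, 0.322, 0.475], [0.984, -0.168, -0.057, -0.019], [0.001, 0.327, -0.945, 0.188], [0.0, 0.0, 0.0, 1.0]]
t 19.0 [ 0.5583 -0.0328  0.0093] [-1.57  -0.002 -0.18 ] w 0.117 j [-0.22  0.57  0.28  1.92 -0.24  0.69  1.6 ] F [ 0.9  0.2 -0.6]
(0.558, -0.034, 0.08, -0.18) -> [-0.0, 0.0, 0.002] [0.01, -7.07, -0.12]
(0.5276, 0.4014, 0.08, 0.047) -> [-0.0, -0.227, 0.002] [-10.77, -7.07, 42.17]
(0.5276, 0.4014, -0.02, 0.047) -> [-0.0, -0.227, 0.002] [-10.79, 2.93, 42.17]
```

View pics/w_12.png

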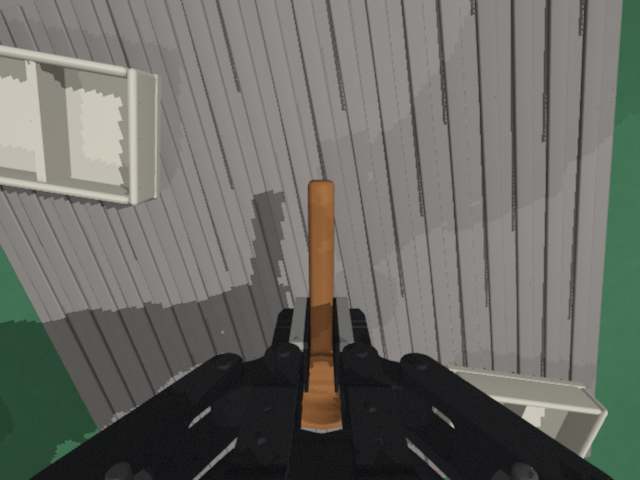

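View pics/s_12.png

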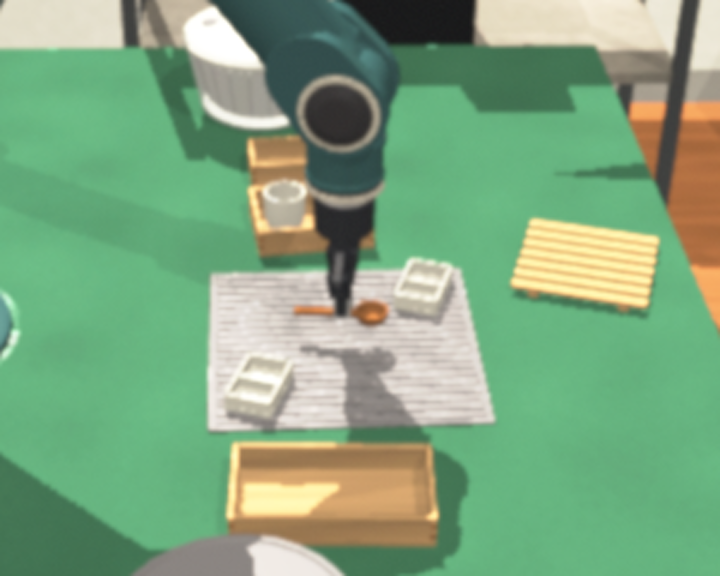

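Emit:
send_rows(commands=[[0,0,0,0,-3,0,0.5],[0,0,0,0,-7,1,0.5],[0,-0.05,0,-1,-8,6,0.5],[0,-0.1,0,-2.5,-8,12,0.5],[0,-0.15,0,-4,-8,18,0.5],[0,-0.2,0,-6,-8,24,0.5],[0,-0.227,0,-8,-8,30,0.5],[0,-0.227,0,-9.5,-8,36,0.5],[0,-0.227,0,-10.8,-8,41,0.5],[0,-0.227,0,-10.8,-7,42.2,0.5]])

```text
t: 20.25
ee_pos: [0.5252, 0.4062, 0.0779]
tcp_rot: [-1.569, -0.0, 0.052]
force: [-0.1, -0.9, -0.0]
width: 0.116
```

Emit:
send_rows(commands=[[0,0,0,0,0,0,0.5],[0,0,0,0,2,0,0.5],[0,0,0,0,4,0,0.5],[0,0,0,0,5,0,0.5],[0,0,0,0,5,0,0.5],[0,0,0,0,5,0,0.5],[0,0,0,0,5,0,0.5],[0,0,0,0,5,0,0.5],[0,0,0,0,5,0,0.5],[0,0,0,0,5,0,0.5]])

```text
t: 21.5
ee_pos: [0.5267, 0.4017, 0.028]
tcp_rot: [-1.571, -0.0, 0.047]
force: [-0.3, 0.4, 0.5]
width: 0.109
```

```bash
python3 look.py 13; python3 - <<'E'
from pl import *
go((.5276,.4014,-.021,.047))
k=ctrl.calibration("wrist")
print(proj(world(box(.172,.084,.04,.04)[::2],(.5276,.4014,.047),0),k["mtx"],k["extrinsics"]).round(0).tolist())
E
```

```text
3.323901380332048e-05
21.6 [0.5267 0.4018 0.0279] [-1.571 -0.     0.047] [ 0.1 -0.2 -0.2] 0.113 [-0.82  0.67  0.17  1.63 -0.15  0.85  1.03]
[[-0.049, 0.944, 0.327, 0.443], [0.999, 0.046, 0.017, 0.397], [0.001, 0.327, -0.945, 0.207], [0.0, 0.0, 0.0, 1.0]]
t 21.6 [0.5267 0.4018 0.0279] [-1.571 -0.     0.047] w 0.113 j [-0.82  0.67  0.17  1.63 -0.15  0.85  1.03] F [ 0.1 -0.2 -0.2]
(0.5276, 0.4014, -0.021, 0.047) -> [0.0, 0.0, 0.0] [0.09, 4.89, -0.04]
[[229.0, 120.0], [415.0, 120.0], [253.0, 418.0], [390.0, 418.0]]
```

View pics/w_13.png

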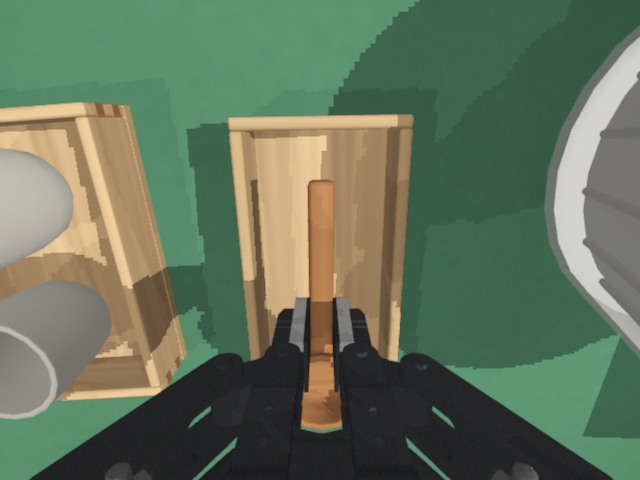

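Emit:
send_rows(commands=[[0,0,0,0,1.5,0,0.5],[0,0,0,0,3,0,0.5],[0,0,0,0,4,0,0.5],[0,0,0,0,4.5,0,0.5],[0,0,0,0,4.75,0,0.5],[0,0,0,0,4.9,0,0.5],[0,0,0,0,4.9,0,0.5],[0,0,0,0,4.9,0,2],[0,0,0,0,4.9,0,3],[0,0,0,0,4.9,0,3]])

```text
t: 22.85
ee_pos: [0.5267, 0.4017, -0.021]
tcp_rot: [-1.571, -0.0, 0.047]
force: [-0.0, 0.1, -0.0]
width: 0.352
```

```bash
python3 look.py 14; python3 - <<'E'
from pl import *
go((.5276,.4014,.10,.047))
E
```

```text
3.856860452672306e-05
22.95 [ 0.5267  0.4017 -0.0211] [-1.571 -0.     0.047] [0.5 0.  1.4] 0.35 [-0.81  0.74  0.16  1.65 -0.16  0.77  1.04]
[[-0.049, 0.944, 0.327, 0.443], [0.999, 0.046, 0.017, 0.397], [0.001, 0.327, -0.945, 0.158], [0.0, 0.0, 0.0, 1.0]]
t 22.95 [ 0.5267  0.4017 -0.0211] [-1.571 -0.     0.047] w 0.35 j [-0.81  0.74  0.16  1.65 -0.16  0.77  1.04] F [0.5 0.  1.4]
(0.5276, 0.4014, 0.1, 0.047) -> [0.0, 0.0, 0.0] [0.09, -12.11, -0.04]
```

View pics/w_14.png

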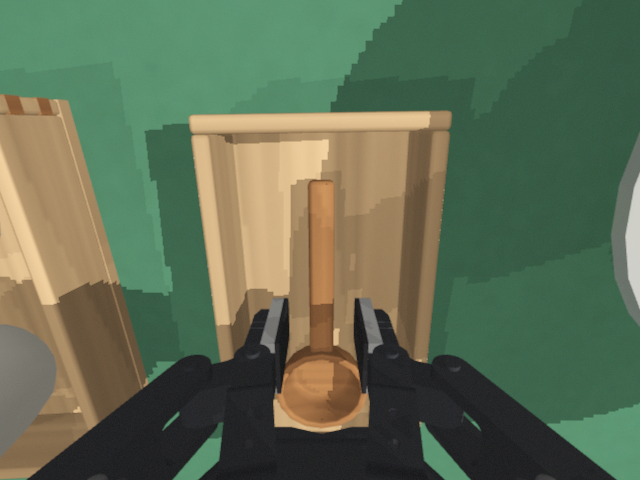

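```bash
python3 - <<'E'
from pl import *
go((.5276,.4014,.08,.047),(.672,.0632,.08,-1.879),(.672,.0632,.03,-1.879))
E
```

```text
t 22.95 [ 0.5267  0.4017 -0.0211] [-1.571 -0.     0.047] w 0.35 j [-0.81  0.74  0.16  1.65 -0.16  0.77  1.04] F [0.5 0.  1.4]
(0.5276, 0.4014, 0.08, 0.047) -> [0.0, 0.0, 0.0] [0.09, -10.11, -0.04]
(0.672, 0.0632, 0.08, -1.879) -> [0.0, 1.926, 0.0] [12.92, -10.11, -34.5]
(0.672, 0.0632, 0.03, -1.879) -> [0.0, 1.926, 0.0] [12.91, -5.11, -34.5]
```

Emit:
send_rows(commands=[[0,0,0,0,-2,0,3],[0,0,0,0,-6,0,3],[0,0.1,0,0,-11,0,3],[0,0.28,0,2,-11,-5,5],[0,0.46,0,4,-11,-10,8.5],[0,0.64,0,6,-11,-15,8.5],[0,0.82,0,8,-11,-20,8.5],[0,1.0,0,10,-11,-25,8.5],[0,1.18,0,12,-11,-30,8.5],[0,1.36,0,12.9,-11,-34.5,8.5]])

```text
t: 24.2
ee_pos: [0.6729, 0.0614, 0.0905]
tcp_rot: [-1.569, 0.0, -1.319]
force: [-0.0, -0.2, -0.1]
width: 0.992
```

```bash
python3 - <<'E'
from pl import *
go((.672,.0632,.03,-1.879))
E
```

```text
t 24.2 [0.6729 0.0614 0.0905] [-1.569  0.    -1.319] w 0.992 j [-0.5   0.67  0.54  1.58 -0.39  1.    0.41] F [-0.  -0.2 -0.1]
(0.672, 0.0632, 0.03, -1.879) -> [-0.001, 0.56, -0.001] [-0.19, 6.05, -0.05]
```

Emit:
send_rows(commands=[[0,0.18,0,-0.2,1,0,8.5],[0,0.36,0,-0.2,3,0,8.5],[0,0.56,0,-0.2,5,0,8.5],[0,0.56,0,-0.2,6,0,8.5],[0,0.56,0,-0.2,6,0,8.5],[0,0.56,0,-0.2,6,0,8.5],[0,0.56,0,-0.2,6,0,8.5],[0,0.56,0,-0.2,6,0,8.5],[0,0.56,0,-0.2,6,0,8.5],[0,0.56,0,-0.2,6,0,8.5]])

```text
t: 25.45
ee_pos: [0.6713, 0.0651, 0.0289]
tcp_rot: [-1.571, -0.0, -1.873]
force: [0.5, 0.1, -0.9]
width: 0.997
```

```bash
python3 look.py 15; cat > chk.py <<'E'
from pl import *
import sys
x,y,yaw=map(float,sys.argv[2:5])
k=ctrl.calibration("wrist"); i=cv2.imread(f"pics/w_{sys.argv[1]}.png")
q=proj(world(np.array([[sx*.044,sy*.029,.024] for sx,sy in((-1,-1),(1,-1),(1,1),(-1,1))]),(x,y,yaw),.006),k["mtx"],k["extrinsics"]).round().astype(int)
print(q.tolist()); cv2.polylines(i,[q],True,(0,0,255),1); cv2.imwrite(f"pics/w_{sys.argv[1]}c.png",i)
go((x,y,-.02,yaw-np.pi))
E
python3 chk.py 15 .672 .0632 1.263
```

```text
3.9021991541321466e-05
25.55 [0.6713 0.0651 0.0289] [-1.571 -0.    -1.873] [-0.6 -0.4  0.5] 0.996 [-0.57  0.78  0.63  1.61 -0.54  0.93 -0.04]
[[0.955, -0.28, -0.097, 0.697], [-0.296, -0.903, -0.312, 0.145], [-0.0, 0.326, -0.945, 0.208], [0.0, 0.0, 0.0, 1.0]]
[[370, 350], [379, 207], [267, 206], [273, 349]]
t 25.55 [0.6713 0.0651 0.0289] [-1.571 -0.    -1.873] w 0.996 j [-0.57  0.78  0.63  1.61 -0.54  0.93 -0.04] F [-0.6 -0.4  0.5]
(0.672, 0.0632, -0.02, -1.8785926535897932) -> [-0.0, 0.006, 0.0] [0.16, 4.89, 0.12]
```

View pics/w_15c.png

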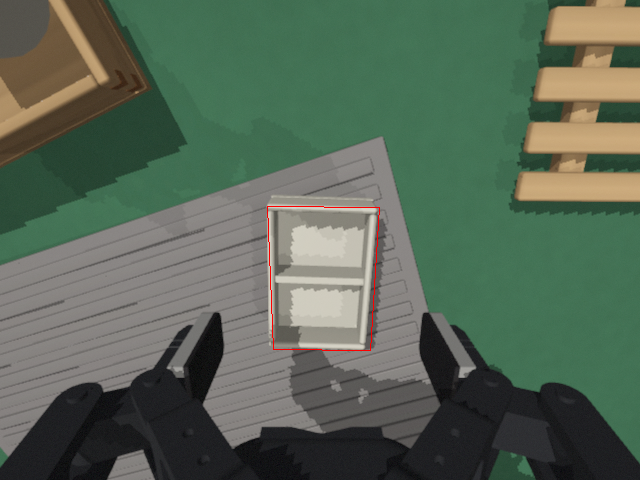

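Emit:
send_rows(commands=[[0,0,0,0.1,2,0.1,8.5],[0,0,0,0.1,4,0.1,8.5],[0,0,0,0.1,5,0.1,8.5],[0,0,0,0.1,5.4,0.1,8.5],[0,0,0,0.1,5.6,0.1,8.5],[0,0,0,0.1,5.6,0.1,7],[0,0,0,0.1,5.6,0.1,5],[0,0,0,0.1,5.6,0.1,5],[0,0,0,0.1,5.6,0.1,5],[0,0,0,0.1,5.6,0.1,5]])

```text
t: 26.8
ee_pos: [0.6723, 0.0639, -0.0265]
tcp_rot: [-1.57, 0.0, -1.873]
force: [-1.0, 0.6, 5.8]
width: 0.671
```

```bash
python3 look.py 16
```

```text
3.2313072495515627e-07
26.9 [ 0.6723  0.0639 -0.0265] [-1.57   0.    -1.873] [-0.9  0.4  5.9] 0.676 [-0.54  0.85  0.59  1.62 -0.59  0.85 -0.01]
[[0.955, -0.28, -0.096, 0.698], [-0.296, -0.903, -0.311, 0.144], [0.001, 0.326, -0.945, 0.153], [0.0, 0.0, 0.0, 1.0]]
```

View pics/w_16.png

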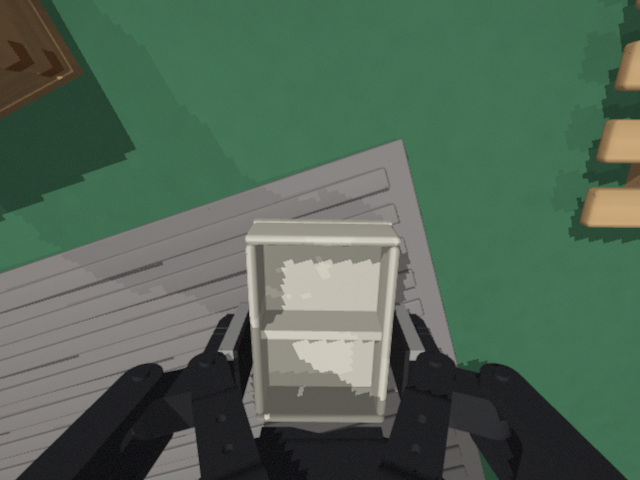

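```bash
python3 - <<'E'
from pl import *
go((.583,-.3425,.06,-3.1826),(.583,-.3425,-.0265,-3.1826))
E
```

```text
t 26.9 [ 0.6723  0.0639 -0.0265] [-1.57   0.    -1.873] w 0.676 j [-0.54  0.85  0.59  1.62 -0.59  0.85 -0.01] F [-0.9  0.4  5.9]
(0.583, -0.3425, 0.06, -3.1826) -> [-0.0, 1.31, -0.001] [41.46, -8.66, 3.56]
(0.583, -0.3425, -0.0265, -3.1826) -> [-0.0, 1.31, -0.001] [41.46, -0.01, 3.56]
```

Emit:
send_rows(commands=[[0,0,0,0,-0.5,0,5],[0,0,0,0,-3,0,5],[0,0.1,0,2,-7,0,5],[0,0.25,0,8,-8.6,0.5,5],[0,0.43,0,14,-8.6,1,5],[0,0.61,0,20,-8.6,1.5,5],[0,0.79,0,26,-8.6,2,5],[0,0.97,0,32,-8.6,2.5,5],[0,1.15,0,38,-8.6,3,5],[0,1.31,0,41.5,-8.6,3.6,5]])

```text
t: 28.15
ee_pos: [0.5817, -0.3464, 0.0611]
tcp_rot: [-1.57, 0.001, 3.092]
force: [0.3, 1.7, 0.5]
width: 0.67
```

Emit:
send_rows(commands=[[0,0,0,0,0,0,5],[0,0,0,0,1,0,5],[0,0,0,0,3,0,5],[0,0,0,0,4,0,5],[0,0,0,0,4,0,5],[0,0,0,0,4,0,5],[0,0,0,0,4,0,5],[0,0,0,0,4,0,5],[0,0,0,0,4,0,5],[0,0,0,0,4,0,5]])

```text
t: 29.4
ee_pos: [0.5829, -0.3431, 0.019]
tcp_rot: [-1.571, 0.0, 3.1]
force: [-0.3, 0.1, -0.7]
width: 0.673
```

```bash
python3 look.py 17; python3 - <<'E'
from pl import *
go((.583,-.3425,-.0265,-3.1826))
k=ctrl.calibration("wrist"); i=cv2.imread("pics/w_17.png")
for b in ((.222,.122),(.210,.110)):
  q=proj(world(box(*b,.04,.04)[::2][[0,1,3,2]],(.535,-.3405,-.041),0),k["mtx"],k["extrinsics"]).round().astype(int)
  cv2.polylines(i,[q],True,(0,0,255),1)
cv2.imwrite("pics/w_17c.png",i)
E
```

```text
3.404190794825679e-05
29.5 [ 0.5829 -0.3431  0.019 ] [-1.571  0.     3.1  ] [ 0.4 -1.1 -1.5] 0.672 [-0.08  0.91  0.9   1.61 -0.81  1.02 -0.55]
[[-0.04, -0.944, -0.326, 0.667], [-0.999, 0.037, 0.014, -0.347], [-0.001, 0.327, -0.945, 0.198], [0.0, 0.0, 0.0, 1.0]]
t 29.5 [ 0.5829 -0.3431  0.019 ] [-1.571  0.     3.1  ] w 0.672 j [-0.08  0.91  0.9   1.61 -0.81  1.02 -0.55] F [ 0.4 -1.1 -1.5]
(0.583, -0.3425, -0.0265, -3.1826) -> [-0.0, -0.0, -0.0] [-0.0, 4.55, -0.06]
```

View pics/w_17c.png

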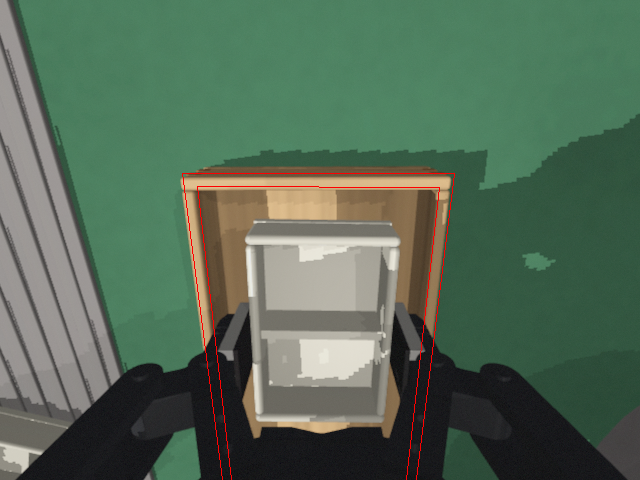

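Emit:
send_rows(commands=[[0,0,0,0,1.5,0,5],[0,0,0,0,3,0,5],[0,0,0,0,3.8,0,5],[0,0,0,0,4.2,0,5],[0,0,0,0,4.4,0,5],[0,0,0,0,4.5,0,5],[0,0,0,0,4.5,0,5],[0,0,0,0,4.5,0,6.6],[0,0,0,0,4.5,0,6.6],[0,0,0,0,4.5,0,6.6]])

```text
t: 30.75
ee_pos: [0.583, -0.3431, -0.026]
tcp_rot: [-1.571, 0.0, 3.1]
force: [-0.3, 0.0, -0.4]
width: 0.772
```

```bash
python3 look.py 18; python3 - <<'E'
from pl import *
go((.583,-.3425,.06,-3.1826),(.4546,-.142,.08,1.234-np.pi),(.4546,-.142,.03,1.234-np.pi))
E
```

```text
3.9945171825706005e-05
30.85 [ 0.583  -0.3431 -0.026 ] [-1.571  0.     3.1  ] [ 0.1 -0.4  1.3] 0.769 [-0.06  0.96  0.85  1.62 -0.85  0.96 -0.52]
[[-0.04, -0.944, -0.326, 0.667], [-0.999, 0.037, 0.014, -0.347], [-0.001, 0.327, -0.945, 0.153], [0.0, 0.0, 0.0, 1.0]]
t 30.85 [ 0.583  -0.3431 -0.026 ] [-1.571  0.     3.1  ] w 0.769 j [-0.06  0.96  0.85  1.62 -0.85  0.96 -0.52] F [ 0.1 -0.4  1.3]
(0.583, -0.3425, 0.06, -3.1826) -> [-0.0, -0.0, -0.0] [-0.0, -8.6, -0.06]
(0.4546, -0.142, 0.08, -1.9075926535897931) -> [-0.0, -1.275, -0.0] [13.65, -10.6, -19.56]
(0.4546, -0.142, 0.03, -1.9075926535897931) -> [-0.0, -1.275, -0.0] [13.65, -5.6, -19.56]
```

View pics/w_18.png

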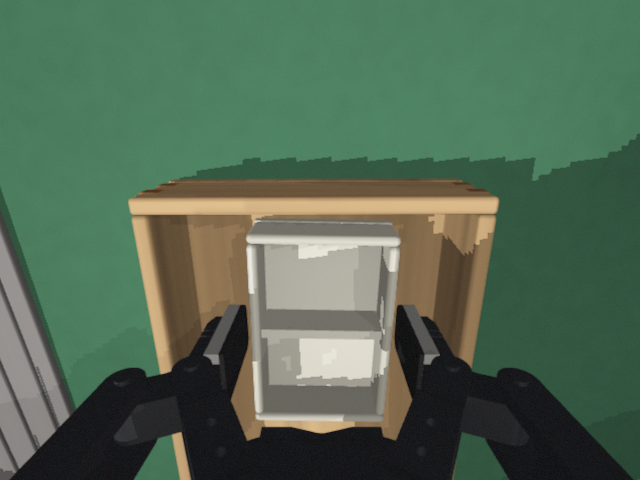

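Emit:
send_rows(commands=[[0,0,0,0,-2,0,6.6],[0,0,0,0,-6,0,6.6],[0,-0.1,0,0,-10,0,7],[0,-0.28,0,3,-10.6,-4,8.5],[0,-0.46,0,6,-10.6,-8,8.5],[0,-0.64,0,9,-10.6,-12,8.5],[0,-0.82,0,12,-10.6,-16,8.5],[0,-1.0,0,13.6,-10.6,-19.6,8.5],[0,-1.18,0,13.6,-10,-19.6,8.5],[0,-1.275,0,13.6,-8,-19.6,8.5]])

```text
t: 32.1
ee_pos: [0.4563, -0.1413, 0.0555]
tcp_rot: [-1.568, 0.002, -1.902]
force: [0.8, 0.5, -0.6]
width: 0.998
```

Emit:
send_rows(commands=[[0,0,0,0,1,0,8.5],[0,0,0,0,2.4,0,8.5],[0,0,0,0,2.4,0,8.5],[0,0,0,0,2.4,0,8.5],[0,0,0,0,2.4,0,8.5],[0,0,0,0,2.4,0,8.5],[0,0,0,0,2.4,0,8.5],[0,0,0,0,2.4,0,8.5],[0,0,0,0,2.4,0,8.5],[0,0,0,0,2.4,0,8.5]])

```text
t: 33.35
ee_pos: [0.4551, -0.1416, 0.0299]
tcp_rot: [-1.571, -0.0, -1.908]
force: [0.1, 0.3, 0.7]
width: 0.99
```

```bash
python3 look.py 19; python3 chk.py 19 .4546 -.142 1.234
```

```text
2.9134196187219352e-06
33.45 [ 0.4551 -0.1416  0.0299] [-1.571 -0.    -1.908] [ 0.9 -0.1  0.1] 0.994 [-0.35  0.5   0.71  2.12 -0.51  0.69  0.37]
[[0.944, -0.311, -0.107, 0.483], [-0.329, -0.893, -0.308, -0.063], [-0.0, 0.326, -0.945, 0.209], [0.0, 0.0, 0.0, 1.0]]
[[367, 347], [375, 204], [264, 204], [271, 347]]
t 33.45 [ 0.4551 -0.1416  0.0299] [-1.571 -0.    -1.908] w 0.994 j [-0.35  0.5   0.71  2.12 -0.51  0.69  0.37] F [ 0.9 -0.1  0.1]
(0.4546, -0.142, -0.02, -1.9075926535897931) -> [-0.0, -0.0, 0.0] [0.05, 4.99, -0.03]
```

View pics/w_19c.png

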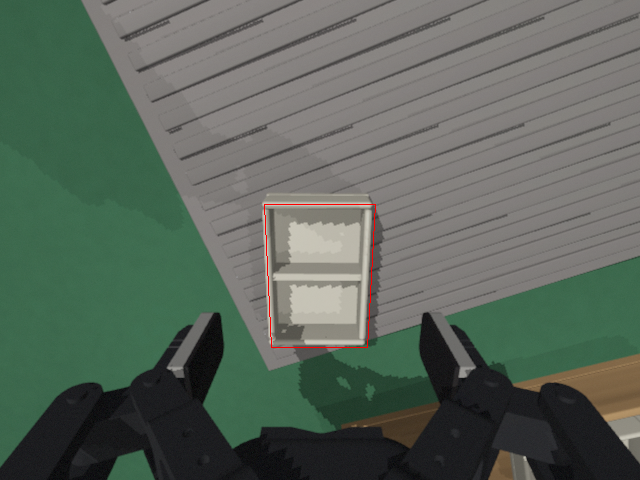

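Emit:
send_rows(commands=[[0,0,0,0,2,0,8.5],[0,0,0,0,4,0,8.5],[0,0,0,0,5,0,8.5],[0,0,0,0,5.4,0,8.5],[0,0,0,0,5.6,0,8.5],[0,0,0,0,5.7,0,7],[0,0,0,0,5.7,0,5],[0,0,0,0,5.7,0,5],[0,0,0,0,5.7,0,5],[0,0,0,0,5.7,0,5]])

```text
t: 34.7
ee_pos: [0.4553, -0.1416, -0.0268]
tcp_rot: [-1.57, 0.0, -1.908]
force: [-1.9, 0.8, 6.6]
width: 0.668
```

```bash
python3 look.py 20;  python3 - <<'E'
from pl import *
go((.487,-.3385,.06,-3.1826),(.487,-.3385,-.0265,-3.1826))
E
```

```text
2.2823364081991926e-07
34.8 [ 0.4553 -0.1416 -0.0268] [-1.57   0.    -1.908] [-1.2  1.5  7.1] 0.67 [-0.26  0.6   0.6   2.13 -0.62  0.58  0.46]
[[0.944, -0.311, -0.107, 0.483], [-0.329, -0.893, -0.308, -0.063], [0.0, 0.326, -0.945, 0.153], [0.0, 0.0, 0.0, 1.0]]
t 34.8 [ 0.4553 -0.1416 -0.0268] [-1.57   0.    -1.908] w 0.67 j [-0.26  0.6   0.6   2.13 -0.62  0.58  0.46] F [-1.2  1.5  7.1]
(0.487, -0.3385, 0.06, -3.1826) -> [-0.0, 1.275, -0.0] [17.53, -8.67, 9.51]
(0.487, -0.3385, -0.0265, -3.1826) -> [-0.0, 1.275, -0.0] [17.53, -0.02, 9.5]
```

View pics/w_20.png

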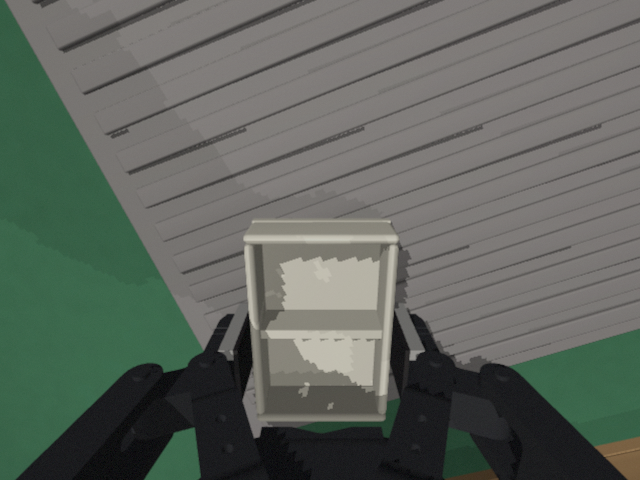

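Emit:
send_rows(commands=[[0,0,0,0,-0.5,0,5],[0,0,0,0,-3,0,5],[0,0.1,0,0,-7,0,5],[0,0.28,0,3,-8.6,1,5],[0,0.46,0,6,-8.6,3,5],[0,0.64,0,9,-8.6,5,5],[0,0.82,0,12,-8.6,7,5],[0,1.0,0,15,-8.6,8.5,5],[0,1.18,0,17.6,-8.6,9.3,5],[0,1.275,0,17.6,-8.6,9.3,5]])

```text
t: 36.05
ee_pos: [0.4839, -0.3406, 0.0592]
tcp_rot: [-1.569, -0.0, 3.093]
force: [0.2, 0.8, -1.3]
width: 0.673
```

Emit:
send_rows(commands=[[0,0,0,0,0,0,5],[0,0,0,0,1,0,5],[0,0,0,0,3,0,5],[0,0,0,0,4,0,5],[0,0,0,0,4,0,5],[0,0,0,0,4,0,5],[0,0,0,0,4,0,5],[0,0,0,0,4,0,5],[0,0,0,0,4,0,5],[0,0,0,0,4,0,5]])

```text
t: 37.3
ee_pos: [0.4847, -0.3385, 0.019]
tcp_rot: [-1.571, 0.0, 3.1]
force: [-0.6, 0.2, -1.4]
width: 0.674
```

```bash
python3 look.py 21; python3 - <<'E'
from pl import *
go((.485,-.3385,-.0265,-3.1826))
E
```

```text
3.574844614812056e-05
37.4 [ 0.4847 -0.3385  0.019 ] [-1.571  0.     3.1  ] [-0.2  0.3 -1.5] 0.668 [-0.11  0.81  0.94  1.85 -0.82  0.93 -0.39]
[[-0.04, -0.944, -0.326, 0.569], [-0.999, 0.037, 0.014, -0.343], [-0.001, 0.327, -0.945, 0.198], [0.0, 0.0, 0.0, 1.0]]
t 37.4 [ 0.4847 -0.3385  0.019 ] [-1.571  0.     3.1  ] w 0.668 j [-0.11  0.81  0.94  1.85 -0.82  0.93 -0.39] F [-0.2  0.3 -1.5]
(0.485, -0.3385, -0.0265, -3.1826) -> [-0.0, -0.0, -0.0] [-0.03, 4.55, 0.0]
```

View pics/w_21.png

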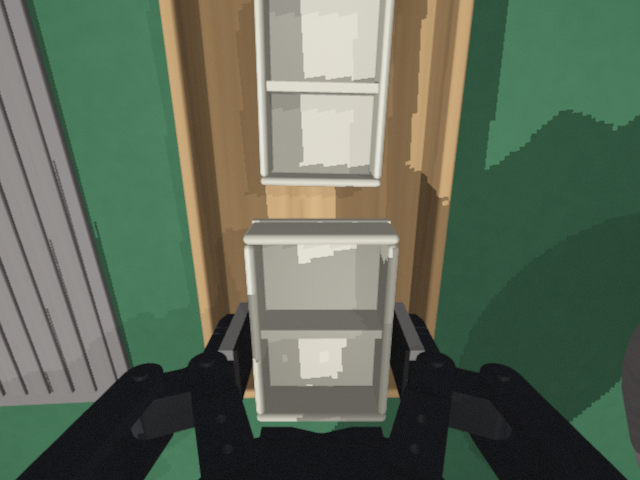

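View pics/s_21.png

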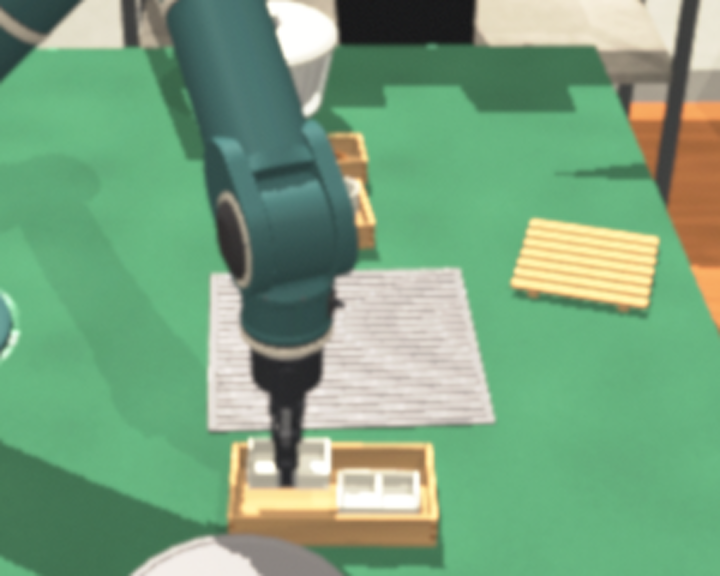

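Emit:
send_rows(commands=[[0,0,0,0,1.5,0,5],[0,0,0,0,3,0,5],[0,0,0,0,3.8,0,5],[0,0,0,0,4.2,0,5],[0,0,0,0,4.4,0,5],[0,0,0,0,4.5,0,5],[0,0,0,0,4.5,0,5],[0,0,0,0,4.5,0,6.6],[0,0,0,0,4.5,0,6.6],[0,0,0,0,4.5,0,6.6]])

```text
t: 38.65
ee_pos: [0.4847, -0.3385, -0.026]
tcp_rot: [-1.571, 0.0, 3.1]
force: [-0.9, -0.2, -0.1]
width: 0.772
```

```bash
python3 look.py 22
```

```text
4.130655677891948e-05
38.75 [ 0.4847 -0.3385 -0.026 ] [-1.571  0.     3.1  ] [ 0.7 -0.4  1.6] 0.772 [-0.07  0.87  0.88  1.86 -0.89  0.86 -0.35]
[[-0.04, -0.944, -0.326, 0.569], [-0.999, 0.037, 0.014, -0.343], [-0.001, 0.327, -0.945, 0.153], [0.0, 0.0, 0.0, 1.0]]
```

View pics/w_22.png

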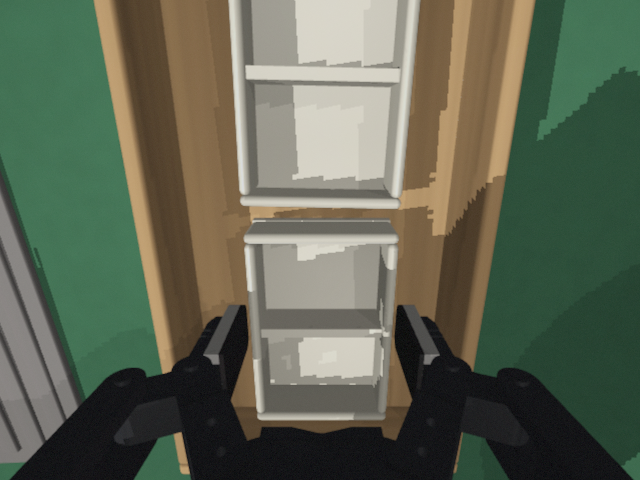

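Emit:
send_rows(commands=[[0,0,0,0,-2,0,6.6],[0,0,0,0,-6,0,6.6],[0,0,0,0,-11,0,6.6],[0,0,0,0,-16,0,6.6],[0,0,0,0,-20,0,6.6],[0,0,0,0,-22,0,6.6],[0,0,0,0,-22,0,6.6],[0,0,0,0,-22,0,6.6],[0,0,0,0,-22,0,6.6],[0,0,0,0,-22,0,6.6]])

```text
t: 40.0
ee_pos: [0.4844, -0.3384, 0.1933]
tcp_rot: [-1.571, -0.001, 3.1]
force: [-0.6, -0.5, -0.1]
width: 0.771
```

```bash
python3 - <<'E'
from h import *
i=ctrl.grab_frame("top"); cv2.imwrite("pics/top_end.png",cv2.resize(i[190:340,10:640],(800,190)))
cv2.imwrite("pics/top_endL.png",cv2.resize(i[220:320,140:280],None,fx=5,fy=5,interpolation=cv2.INTER_CUBIC))
w=ctrl.grab_frame("wrist"); cv2.imwrite("pics/w_end.png",w)
s=ctrl.grab_frame("side"); cv2.imwrite("pics/s_end.png",s)
E
```

```text
(no output)
```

View pics/top_end.png

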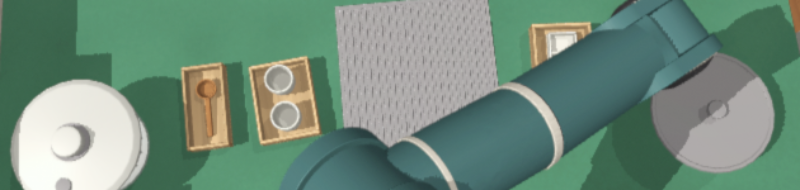

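View pics/top_endL.png

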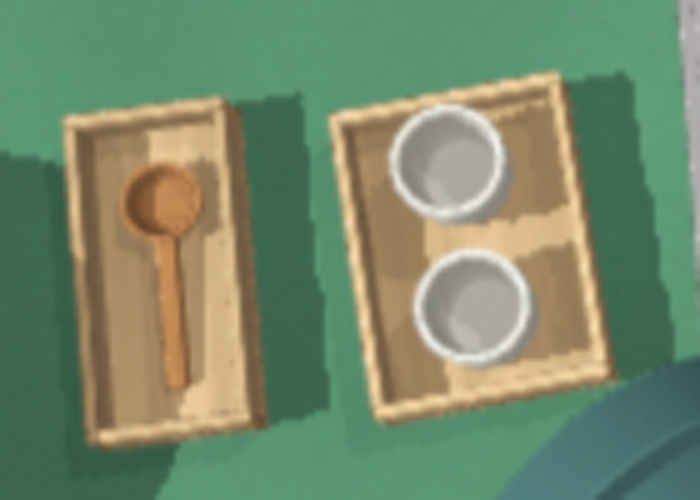

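View pics/w_end.png

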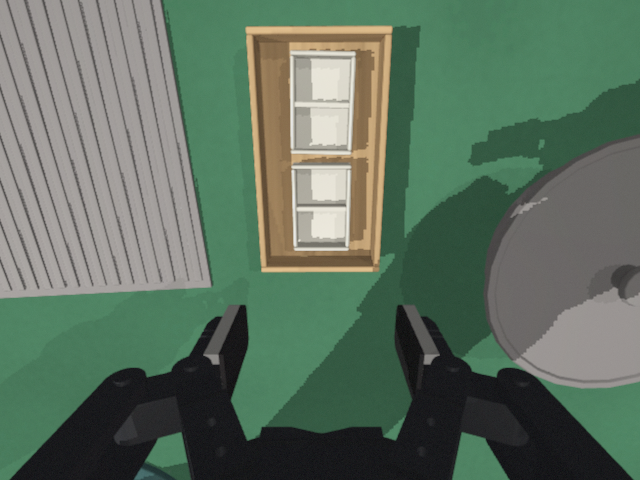

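View pics/s_end.png

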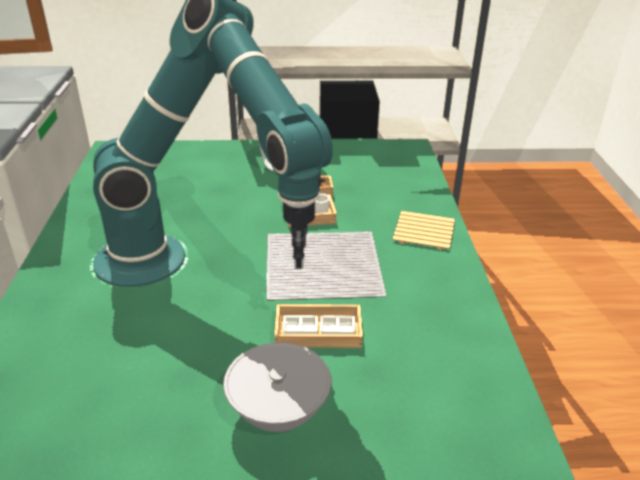

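```bash
python3 -c "
from station import ctrl
print(ctrl.close_job()); print(ctrl.get_obs()['t'])"
```

```text
the job is handed in; nothing more can be done
None
the job is handed in; nothing more can be done
```

I put all five pieces away and handed the job in at about 40 s of the 134 s allowed. `close_job()` gives no verdict, so I'm going by the last pictures.

- **Cups:** both stand mouth up in the short wide tray, side by side along its length.
- **Dishes:** both lie flat in the long wide tray, with a small gap between them.
- **Scoop:** it lies bowl up in the middle of the narrow tray.
- **Setting down:** each piece went down at about the height it was picked up from and was released without force. None slipped or fell.
- **Bystanders:** the salad spinner and the lidded bowl look untouched. The gripper was open, clear of everything, and about 19 cm up by its reading at hand-in.

**Disagreement with the description:** the pictures showed the fingertips 31 mm (shut) to 44 mm (open) above the reported TCP. The description puts the TCP right at their end. I checked this on the first cup and then used the lower tool heights, with the TCP reading down to about -27 mm. The grips fitted this: the jaws read about 57 mm on the cups and dishes and 10 mm on the scoop handle. The wrist force reading never passed about 7 N.

**Limits of the checks:** I judged the final positions by eye and did not measure them again. The arm hid part of the long tray from the top camera, so I checked the dishes with the wrist and side cameras.

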